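Seat the gauge blade against the back stop

TASK

Check the setting of the feed bed's red back stop with the blue-handled gauge: lay its blade flat on the bed, slide it straight in under the sprung yellow clamp bar, and on until it has pressed the stop's brass pad fully in and comes up solid. Where the stop is clamped is not known and the bar resists, so go gently, by feel, without ramming it. Let go, leaving the gauge clamped there and everything else undisturbed.

Things in the scene. Friction and masses are not known exactly. Their poses are not given: they have to be found in the camera images.
- gauge: Loose blue-handled T gauge, 250 g, lying flat. Origin: underside, middle of the shoulder's front face; x to the blade's tip, z up. Steel blade x 0 to 80 mm, 32 wide, 5 thick (z 0 to 5), round-edged tip. Dark shoulder plate x -8 to 0, 76 wide, 18 high. Blue handle, to pinch across y: x -98 to -8, 26 wide, 36 high. All undersides in one plane.
- gauge_tip (a point): Middle of the end of the gauge's blade, 80 mm ahead of the gauge's origin and 2.5 mm above its underside.
- othergauge: Another gauge, of no use here: pale wooden handle (90 x 26 x 36 mm), shoulder 60 wide, blade 50 long, 20 wide. It and the blue one may lie in either place. Origin and axes as for the gauge. Bystander.
- mouth (a point): Mouth of the gap: on the bed's top (40 mm above the bench), midway between the two steel cheeks, in the plane of their front faces. x points level into the gap (the way the blade goes), z up. Cheeks: x 0 to 36 mm, y 20 to 46 mm either side (40 mm free between them), 20 high.
- bottle: Brown bottle, 68 mm diameter, 190 high, origin under its middle. Bystander.
- hammer: Hammer, 240 mm long, lying, handle to its -x. Bystander.
- mallet: Wooden mallet, 230 mm long, lying, head (60 mm diameter, 90 long) to its +x. Bystander.
- dish: Copper bowl, 110 mm diameter, 40 high, origin under its middle. Bystander.
- blank: Round brass blank, 100 mm diameter, 6 thick, origin under its middle. Bystander.
- feedbed: Fixed green feed bed with cheeks, clamp bar and red back stop. Origin on the bench 40 mm straight below the mouth; axes as for the mouth. Bed: x -120 to 170 mm, 170 wide, 40 high. Two guide columns at x = 20, y = -64 and 64 mm, reaching 68 mm above the bed, caps 24 mm across.
- clampbar (a joint): Lift of the sprung clamp bar (m), 0 = down. Its nose fills the gap between the cheeks: its underside is a ramp from 7 mm over the bed at mouth x = 2 mm to 2.5 mm at x = 20, then flat to x = 37. Weight and spring press it down with about 4 N; the 5 mm blade lifts it 2.5 mm. Yellow cross bar: x 3 to 37, 24 to 38 mm over the bed, 150 wide.
- pad (a joint): Brass contact pad of the red back stop, 60 wide, 16 high: travel in m, 0 = stands 8 mm out towards the mouth, 0.008 = pressed in flush, against a solid end. It drags with about 4 N and stays where it is left. The stop (110 wide, 38 high with knob) is clamped on the bed behind the bar at a depth not given: the flush pad's face is 50 to 72 mm behind the mouth.
Mind the look-alikes: they are no part of the job. What is shaped like the gauge but orange or turquoise is not meant.

How it is judged:
By the outcome, as a careful person would: the job done as asked, in the order asked, and still so for the second after the job is handed in, with the robot touching nothing.
It also fails if it takes over 45 s, if anything falls off the work surface, if the arm or the gripper's body presses on something with over 40 N, if the wrist force passes 120 N, or if a joint passes its speed limit or range.

ROBOT

A 6-joint arm with a two-finger parallel gripper is mounted at the origin on the work surface. World frame = base frame: x ahead of the robot, y to its left, z up, the work surface at z = 0. Lengths are in m, angles in rad, forces in N, time in s.
With the tool pointing down it reaches from about 0.325 to 0.925 m from the base axis. Payload 3.1 kg.
Tool frame: the origin (TCP) lies on the centre line of the jaws, within the pads' length; the fingertips stand 8 mm ahead of it and the grasp point (between the pads) lies 11 mm behind it; z points along the fingers, y is the direction in which the jaws open and shut (so a half turn about z gives the same grasp; the last joint's range is limited). The gripper opens to 85 mm and grips with 20 to 120 N. Pads are 22 mm wide; open, the fingers measure 114 mm over their backs; the gripper's body (76 mm by 85 mm) begins 54 mm behind the grasp point. The pads swing forward as they close: fully open they stand 13 mm farther back than shut.
Start: joints at [-1.459, 0.217, 1.613, -0, 1.311, -0.112], TCP at [0.139, -0.609, 0.239] pointing down, gripper open.
Joint ranges: [-2.75, 2.75], [-0.78, 2.1], [0.31, 2.55], [-1.13, 4.27], [0.13, 2.63], [-2.58, 2.58]. Speed limits (rad/s): [2.79, 2.79, 3.14, 3.14, 3.14, 3.14].

INTERFACE

Orientations are given as a unit quaternion [w, x, y, z].
In Python, from workcell import telemetry, grab_frame, bot gives the robot as it stands. The module is installed in compiled form; this text tells all that it offers.
- The arm moves only by the shell command python3 -m handwheel 'ROWS' [FORCE]. ROWS is text: rows parted by semicolons, each of 5 numbers parted by spaces: the shift along the tool's x, y, z in cm, then the turn about the tool's z in rad, then the opening in per cent of the stroke, from 0 (shut) to 100 (fully open). A call has 1 to 20 rows; each row is the pose to reach, as a shift and turn from the pose commanded when the call began, along the tool's axes at that moment; what a row does not reach only later rows make up. A row lasts 1/12 s, in which the tool goes at most 41.7 mm and 7.16 degrees, less where a joint would pass 70% of its speed; a pose out of reach is approached as far as the arm can. A call with a gripper value outside its range is refused whole. The fingers move at their own pace and stop on an object; FORCE is the grip in N (left out, the last holds). Time passes only in rows, so rows that repeat a pose let the fingers close. It gives the time, the measured TCP pose, the force and the opening at its end, in the units of the state.
- telemetry.read_state(): the state, without advancing time (a new reading comes with each control period).
- grab_frame(name): name is "side" or "top" or "wrist"; returns a dict with "frame" (480x640x3 uint8, blue, green, red), "z_map" (480x640 float32, m along the optical axis (not along the pixel's ray), 0 where there is no reading), "K" (3x3 intrinsics, pixels), "k1" (the pictures are not rectified: a ray, as slopes to the right and down, at radius r is drawn at 1 + k1 r^2 times it, then the intrinsics apply), "view" (4x4, takes a point from world to camera coordinates); the wrist camera has in their place "tool_from_camera" (4x4, takes a point from camera to tool coordinates, whose origin is the TCP and whose axes are the flange's). Camera axes: x right, y down, z forward; pixel columns grow to the right and rows downward; lengths in m; the calibration is good to about 2 mm. A picture is of the moment at which its call begins: read the wrist's pose just before it.
- bot.job_done(): hands the job in, once; it reports no verdict.
The state is a dict: "time_s": time; "joint_positions": joint angles; "dq": joint speeds; "joint_torque": joint torques, N m; "tcp_pos": TCP position; "orientation": TCP orientation; "ft_force": force on the tool from outside, world axes, zero at the start; "moment": the same for the moment, N m; "finger_gap": opening from 0.0 (shut) to 1.0 (fully open).
Only numpy, scipy, OpenCV 4.12 (cv2) and the standard library are available. Lean on these libraries where they do the work, as an engineer would, in place of code of your own. Each camera call takes 0.05 s, during which the arm holds its last target.

## Working session

There is one attempt and no reset: what is moved stays moved. The work goes in short steps, Python scripts to look and compute and a shell command to move; the robot and the scene stay as the last step left them, time stands still between calls to the robot, and variables do not carry over. Pictures are saved under pics/ and viewed, and the job is handed in when it is done.

```bash
mkdir -p pics
cat > h.py <<'E'
import numpy as np,cv2,pickle
from workcell import telemetry, grab_frame, bot
from scipy.spatial.transform import Rotation as R
def pose():
    s=telemetry.read_state(); q=s["orientation"]
    T=np.eye(4);T[:3,:3]=R.from_quat([q[1],q[2],q[3],q[0]]).as_matrix();T[:3,3]=s["tcp_pos"];return s,T
def snap(name,fn):
    s,T=pose(); f=grab_frame(name); 
    W=T@f["tool_from_camera"] if name=="wrist" else np.linalg.inv(f["view"])
    f["W"]=W; pickle.dump(f,open(f"pics/{fn}.pkl","wb")); cv2.imwrite(f"pics/{fn}.png",f["frame"]); return f
def load(fn): return pickle.load(open(f"pics/{fn}.pkl","rb"))
def cloud(f):
    h,w=f["z_map"].shape; u,v=np.meshgrid(np.arange(w),np.arange(h))
    K=f["K"];k=f["k1"]
    p=cv2.undistortPoints(np.stack([u.ravel(),v.ravel()],1).astype(np.float64)[:,None],K,np.array([k,0,0,0.]))[:,0].reshape(h,w,2)
    z=f["z_map"]; c=np.dstack([p[...,0]*z,p[...,1]*z,z]); P=c@f["W"][:3,:3].T+f["W"][:3,3]; P[z==0]=np.nan; return P
E
python3 - <<'E'
from h import *
s,T=pose(); print(s); print(T.round(3))
for n in ("side","top","wrist"):
    f=snap(n,n+"0"); print(n,f["W"].round(3).tolist())
E
```

```text
{'time_s': 0.0, 'joint_positions': array([-1.45922753e+00,  2.17785257e-01,  1.61493948e+00, -3.59505979e-05,
        1.31130013e+00, -1.12204530e-01]), 'dq': array([-7.72818585e-04,  3.30623770e-04, -1.10143493e-06, -3.12700680e-04,
        1.25163905e-03, -7.25004941e-04]), 'joint_torque': array([-2.55493964e-03, -3.96847844e+01, -3.03855407e+01, -2.60295174e-04,
        9.73461661e-03, -2.81707287e-06]), 'tcp_pos': array([ 0.13861281, -0.60861184,  0.23794617]), 'orientation': array([-1.21611257e-03,  9.93745962e-01,  1.11657885e-01, -1.69812889e-05]), 'ft_force': array([0.25487743, 0.28219326, 0.04831649]), 'moment': array([-0.02929854, -0.01268668,  0.05036912]), 'finger_gap': 1.0025950721943544}
[[ 0.975  0.222 -0.     0.139]
 [ 0.222 -0.975  0.002 -0.609]
 [ 0.    -0.002 -1.     0.238]
 [ 0.     0.     0.     1.   ]]
side [[0.96, -0.182, 0.212, 0.213], [-0.279, -0.598, 0.751, -1.146], [-0.01, -0.78, -0.625, 0.971], [0.0, 0.0, 0.0, 1.0]]
top [[-0.026, -0.998, 0.051, 0.431], [-1.0, 0.027, 0.002, -0.089], [-0.004, -0.051, -0.999, 1.553], [0.0, 0.0, 0.0, 1.0]]
wrist [[0.222, -0.938, -0.265, 0.206], [-0.975, -0.214, -0.058, -0.593], [-0.002, 0.271, -0.963, 0.372], [0.0, 0.0, 0.0, 1.0]]
```

View pics/top0.png

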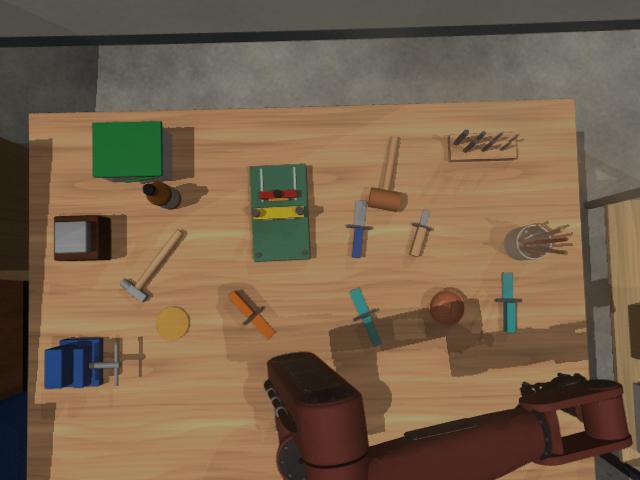

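View pics/side0.png

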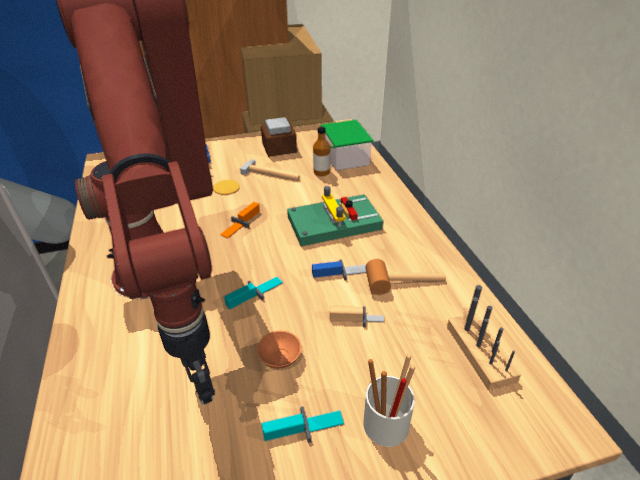

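View pics/wrist0.png

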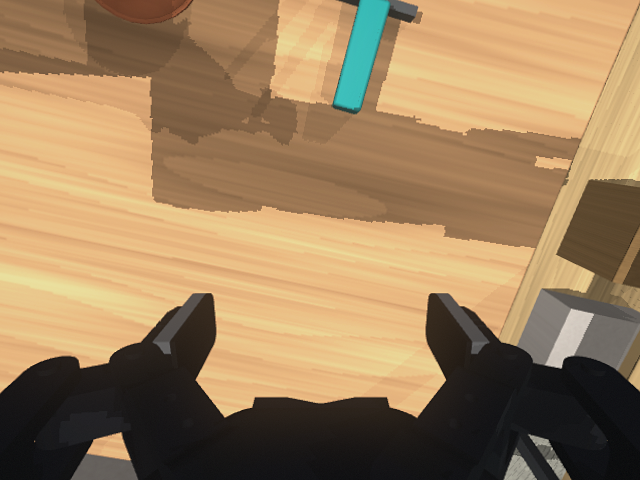

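Top view: the blue gauge is at about (358,230) with its blade pointing up, and the mallet head is close to its right at (384,199). The feed bed is at (280,212), with the yellow bar at (279,213) and the red stop at (279,194).

Run:
```python
from h import *
f=load("top0");P=cloud(f);hsv=cv2.cvtColor(f["frame"],cv2.COLOR_BGR2HSV)
def box(u0,u1,v0,v1):
    m=np.zeros(hsv.shape[:2],bool);m[v0:v1,u0:u1]=1;return m
H,S,V=[hsv[...,i].astype(int) for i in range(3)]
def rep(n,m):
    q=P[m];q=q[~np.isnan(q).any(1)];print(n,len(q),"mean",q.mean(0).round(4),"min",q.min(0).round(3),"max",q.max(0).round(3)); 
    if len(q)>10:
        r=cv2.minAreaRect((q[:,:2]*1000).astype(np.float32));print("  rect",r)
    return q
rep("handle",box(340,375,195,265)&(H>100)&(H<130)&(S>120)&(P[...,2]>.02))
g=box(340,372,195,265)&(P[...,2]>.003)
rep("gauge all",g)
rep("blade",box(345,372,195,228)&(P[...,2]>.0025)&(P[...,2]<.012))
rep("bed",box(240,320,155,270)&(H>60)&(H<95)&(S>60)&(P[...,2]>.03)&(P[...,2]<.05))
rep("bar",box(240,320,195,230)&(H>20)&(H<35)&(S>150)&(P[...,2]>.05))
rep("stop",box(240,320,180,205)&((H<8)|(H>172))&(S>120)&(P[...,2]>.05))
for n,b in dict(mallet=(365,410,185,212),).items(): rep(n,box(*b)&(P[...,2]>.01))
cv2.imwrite("pics/topz.png",cv2.resize(f["frame"][150:275,235:415],None,fx=4.4,fy=4.4,interpolation=cv2.INTER_CUBIC))
f=load("side0");cv2.imwrite("pics/sidez.png",cv2.resize(f["frame"][170:300,270:460],None,fx=4.2,fy=4.2,interpolation=cv2.INTER_CUBIC))
```

```text
handle 204 mean [ 0.5145 -0.1605  0.0352] min [ 0.473 -0.174  0.027] max [ 0.558 -0.147  0.043]
  rect ((514.7994995117188, -160.6316375732422), (21.381851196289062, 85.81208801269531), 83.43795013427734)
gauge all 778 mean [ 0.5548 -0.1639  0.018 ] min [ 0.449 -0.208  0.003] max [ 0.664 -0.109  0.065]
  rect ((555.9994506835938, -158.42404174804688), (95.74314880371094, 213.38760375976562), 88.42752838134766)
blade 282 mean [ 0.6101 -0.1682  0.0054] min [ 0.563 -0.208  0.003] max [ 0.663 -0.126  0.012]
  rect ((612.507080078125, -167.543701171875), (80.48136138916016, 99.88883972167969), 88.73184204101562)
bed 3784 mean [0.6021 0.0705 0.0392] min [ 0.468 -0.015  0.03 ] max [0.755 0.157 0.05 ]
  rect ((611.0762329101562, 71.43435668945312), (286.2189025878906, 167.22959899902344), 1.2232592105865479)
bar 474 mean [0.6056 0.0718 0.0767] min [ 0.589 -0.003  0.059] max [0.625 0.145 0.114]
  rect ((607.0792846679688, 71.3590087890625), (34.34978103637695, 148.76589965820312), 1.2456220388412476)
stop 225 mean [0.663  0.071  0.0636] min [0.652 0.018 0.052] max [0.675 0.126 0.083]
  rect ((663.3973999023438, 71.89458465576172), (22.09349822998047, 108.6591567993164), 1.096776008605957)
mallet 645 mean [ 0.6429 -0.2455  0.0513] min [ 0.606 -0.308  0.012] max [ 0.687 -0.197  0.068]
  rect ((648.6590576171875, -258.8837890625), (113.02140045166016, 75.38213348388672), 78.55349731445312)
```

View pics/topz.png

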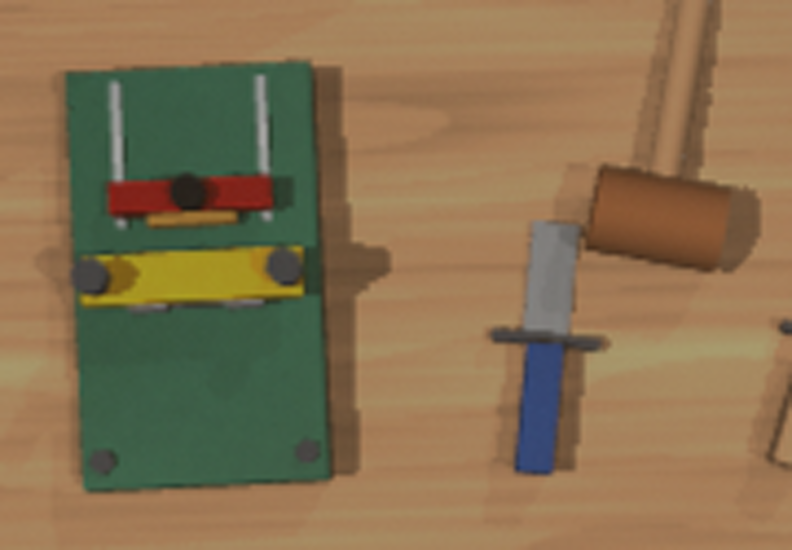

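View pics/sidez.png

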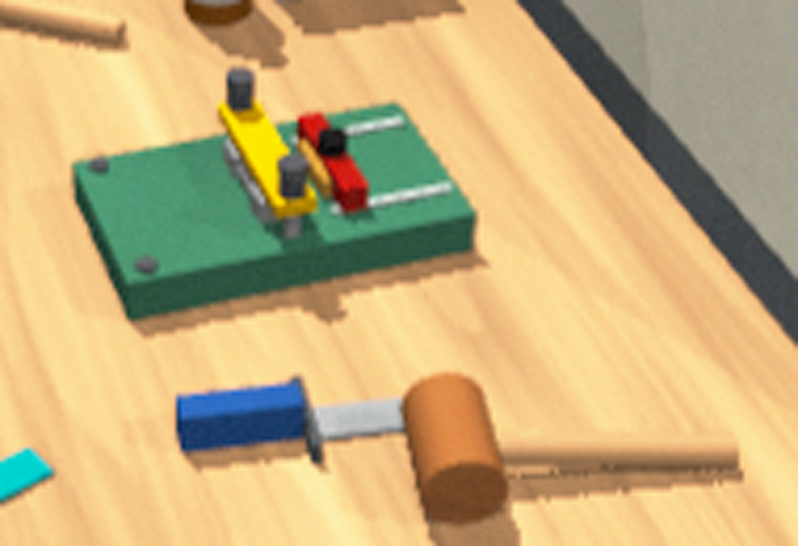

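```bash
python3 -m handwheel '1 -0.7 0 0.02 100; 3 -2.2 0.1 0.04 100; 6 -4.5 0.2 0.06 100; 9 -6.7 0.3 0.08 100; 12 -8.9 0.5 0.1 100; 15 -11.1 0.6 0.12 100; 18 -13.4 0.7 0.14 100; 21 -15.6 0.9 0.16 100; 24 -17.8 1 0.18 100; 27 -20.1 1.1 0.2 100; 30 -22.3 1.2 0.22 100; 33 -24.6 1.3 0.24 100; 36 -26.8 1.4 0.26 100; 39 -29 1.5 0.28 100; 42 -31.3 1.6 0.3 100; 44.5 -33.1 1.7 0.32 100; 46.3 -34.5 1.8 0.34 100; 47.3 -35.2 1.8 0.34 100; 47.3 -35.2 1.8 0.34 100; 47.3 -35.2 1.8 0.34 100' 60
python3 - <<'E'
from h import *
f=snap("wrist","w1"); snap("side","side1")
E
```

```text
time_s: 1.82
tcp_pos: [0.5215, -0.1614, 0.221]
orientation: [0.0, 0.998, -0.057, -0.001]
ft_force: [0.3, -0.3, -0.2]
finger_gap: 1.001
```

View pics/w1.png

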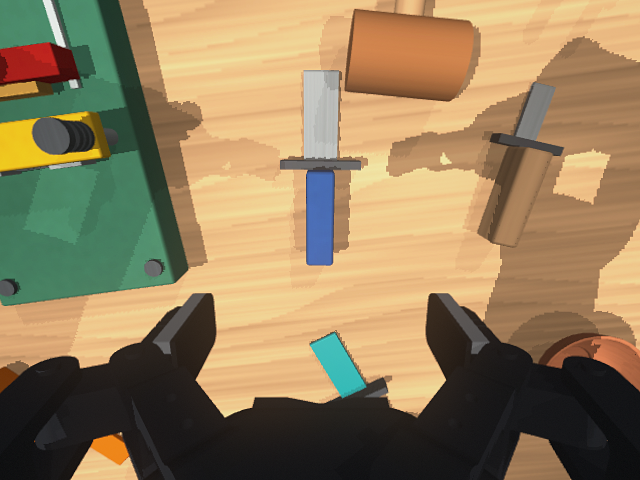

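Wrist view: the blue handle is at (320,217), in line with the jaws. The blade runs up to (321,72), and the mallet head at (410,55) sits just right of the blade tip.

```bash
cat > meas.py <<'E'
from h import *
def gauge(f,ztop=.028,zmax=.05):
    P=cloud(f);hsv=cv2.cvtColor(f["frame"],cv2.COLOR_BGR2HSV);H,S,V=[hsv[...,i].astype(int) for i in range(3)]
    m=(H>105)&(H<130)&(S>100)&(P[...,2]>ztop)&(P[...,2]<zmax)
    n,l,st,c=cv2.connectedComponentsWithStats(m.astype(np.uint8)); i=1+st[1:,4].argmax(); m=l==i
    q=P[m]; top=np.median(q[:,2]); q=q[abs(q[:,2]-top)<.006]
    r=cv2.minAreaRect((q[:,:2]*1000).astype(np.float32)); (cx,cy),(w,h),a=r
    if h>w: a+=90;w,h=h,w
    a=(a+90)%180-90
    return np.array([cx,cy])/1000,a,(w,h),top,st[i]
E
python3 - <<'E'
from meas import *
f=load("w1"); s,T=pose(); yaw=np.degrees(np.arctan2(T[1,0],T[0,0]))
c,a,wh,top,st=gauge(f); print("handle",c,a,wh,top,st,"tool yaw",yaw)
d=np.array([np.cos(np.radians(a)),np.sin(np.radians(a))]); print("origin",c+d*.053,"grasp",c+d*.005)
P=cloud(f)
# blade points
hsv=cv2.cvtColor(f["frame"],cv2.COLOR_BGR2HSV)
q=P[75:152,306:338].reshape(-1,3); print("blade med",np.nanmedian(q,0))
for v in (80,100,120,140): print(v,P[v,300:352:3,2].round(4).tolist())
q=P[72:95,346:470].reshape(-1,3); q=q[q[:,2]>.01]; print("mallet ymax",q[:,1].max(), "blade right edge",P[78:95,338].round(4).tolist()[:2],P[78:95,340].round(4).tolist()[:2])
g=c+d*.005; D=np.array([g[0],g[1],.013])-s["tcp_pos"]; print("tool shift cm",(T[:3,:3].T@D*100).round(2))
E
```

```text
handle [ 0.5166369  -0.15988277] -6.202384948730469 (88.12406158447266, 24.943756103515625) 0.03489345616847764 [ 306  172   28   93 2476] tool yaw -6.711118819594088
origin [ 0.56932666 -0.16560893] grasp [ 0.52160763 -0.16042297]
blade med [ 0.61135904 -0.17253122  0.00389405]
80 [-0.0009, -0.0011, 0.0029, 0.003, 0.0035, 0.0044, 0.0045, 0.003, 0.0041, 0.0029, 0.003, 0.0043, 0.0047, -0.0003, -0.0018, 0.0161, 0.0476, 0.0461]
100 [-0.0008, -0.001, 0.0034, 0.0044, 0.0035, 0.0036, 0.0037, 0.0052, 0.0023, 0.0049, 0.0042, 0.0037, 0.0043, -0.0018, -0.0016, -0.0019, 0.0001, -0.0002]
120 [-0.0003, -0.001, 0.0031, 0.0036, 0.004, 0.0045, 0.0031, 0.0041, 0.003, 0.0045, 0.0035, 0.003, 0.0036, -0.0009, -0.0015, -0.0005, 0.0001, -0.0006]
140 [-0.0015, -0.0007, 0.002, 0.0036, 0.0037, 0.0041, 0.0056, 0.0037, 0.0045, 0.0028, 0.0053, 0.0045, 0.0038, -0.0009, -0.0015, -0.0005, -0.0012, -0.0012]
mallet ymax -0.19445458255165346 blade right edge [[0.6394, -0.1909, 0.0031], [0.6385, -0.1908, 0.0038]] [[0.6398, -0.193, -0.0009], [0.6389, -0.1929, -0.001]]
tool shift cm [ 0.05 -0.21 20.81]
```

```bash
python3 -m handwheel '0 0 1.5 0 100; 0 -0.05 4.5 0 100; 0 -0.1 7.5 0 100; 0 -0.15 10.5 0 90; 0 -0.15 13.5 0 80; 0 -0.15 16.5 0 70; 0 -0.15 18.8 0 65; 0 -0.15 20.2 0 60; 0 -0.15 20.7 0 60; 0 -0.15 20.8 0 60; 0 -0.15 20.8 0 60' 40
python3 - <<'E'
from h import *
s,T=pose();print(s["tcp_pos"],s["ft_force"]); snap("wrist","w2")
E
```

```text
time_s: 2.83
tcp_pos: [0.522, -0.1608, 0.0138]
orientation: [0.0, 0.998, -0.059, 0.0]
ft_force: [0.1, 0.7, 0.5]
finger_gap: 0.598
[ 0.52201641 -0.16079163  0.01379683] [0.07338515 0.72666065 0.52890377]
```

View pics/w2.png

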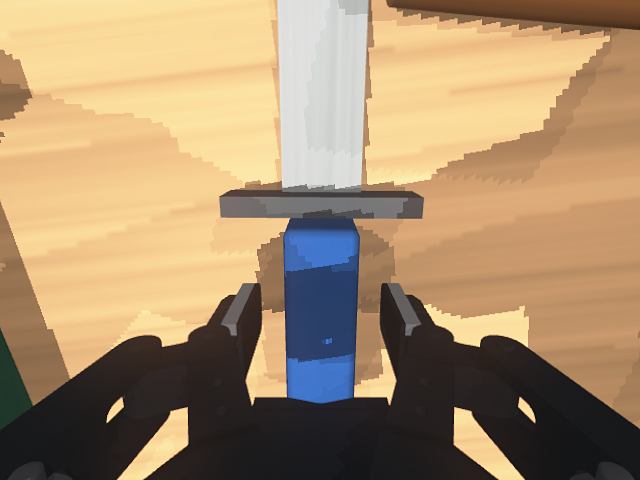

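The jaws straddle the handle symmetrically (about 260 and 385 against a handle at 287–355). I'll close them and lift straight up.

```bash
python3 -m handwheel '0 0 0 0 40; 0 0 0 0 30; 0 0 0 0 20; 0 0 0 0 15; 0 0 0 0 10; 0 0 0 0 10; 0 0 0 0 10; 0 0 0 0 10' 60
python3 -m handwheel '0 0 -0.5 0 10; 0 0 -1.5 0 10; 0 0 -3.5 0 10; 0 0 -6 0 10; 0 0 -8.5 0 10; 0 0 -9.5 0 10; 0 0 -10 0 10; 0 0 -10 0 10'
python3 - <<'E'
from meas import *
s,T=pose();print(s["tcp_pos"],s["ft_force"],s["moment"],s["finger_gap"]); f=snap("wrist","w3"); f2=snap("side","side3"); snap("top","top3")
P=cloud(f)
c,a,wh,top,st=gauge(f,.1,.2);print(c,a,wh,top,st,np.degrees(np.arctan2(T[1,0],T[0,0])))
E
```

```text
time_s: 3.55
tcp_pos: [0.5235, -0.1605, 0.0151]
orientation: [0.001, 0.998, -0.058, 0.001]
ft_force: [-1.1, 0.8, 6.4]
finger_gap: 0.292
time_s: 4.22
tcp_pos: [0.5224, -0.1598, 0.1143]
orientation: [0.0, 0.998, -0.058, 0.001]
ft_force: [-0.1, 0.3, -3.4]
finger_gap: 0.296
[ 0.52240762 -0.15981587  0.11425924] [-0.10890021  0.28301194 -3.43558704] [ 0.02271818  0.06039369 -0.02572214] 0.2960013460243027
[ 0.52688776 -0.16000543] -6.911735534667969 (68.78437805175781, 25.725017547607422) 0.13402716713577678 [  284   221    75   183 12022] -6.650023373425401
```

View pics/w3.png

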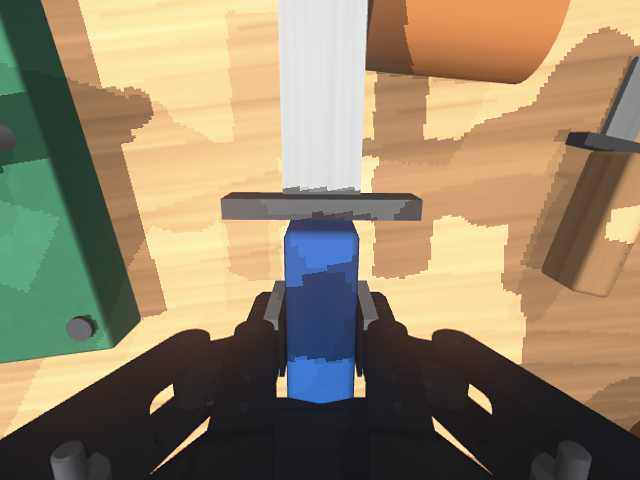

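View pics/side3.png

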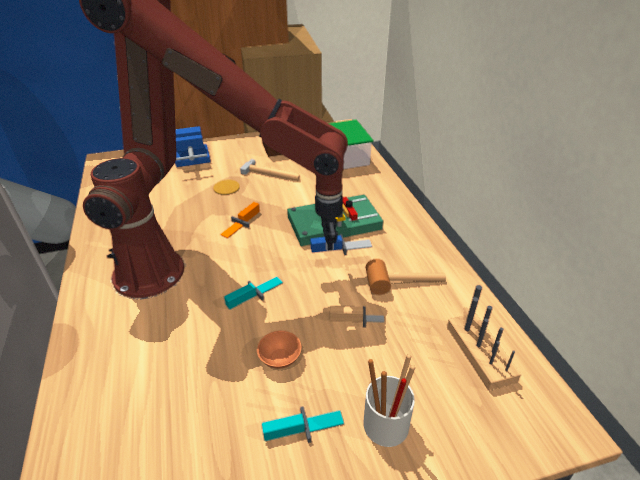

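Run:
```python
from meas import *
f=load("side3");P=cloud(f)
cv2.imwrite("pics/s3z.png",cv2.resize(f["frame"][180:290,280:400],None,fx=5,fy=5,interpolation=cv2.INTER_CUBIC))
hsv=cv2.cvtColor(f["frame"],cv2.COLOR_BGR2HSV)
for v in range(225,256,2):
    print(v,[(u,*(P[v,u]*1000).round(0).astype(int).tolist(),int(f["frame"][v,u,0])-int(f["frame"][v,u,2])) for u in range(322,346,4) if not np.isnan(P[v,u,0])])
```

```text
225 [(322, 505, -151, 179, 1), (326, 507, -185, 203, -2), (330, 514, -196, 210, 4), (334, 524, -201, 211, 10), (338, 606, 6, 42, -3), (342, 622, 12, 34, 16)]
227 [(322, 507, -146, 168, 28), (326, 508, -181, 193, 6), (330, 512, -203, 209, 2), (334, 523, -203, 206, 3), (338, 604, 1, 38, 19), (342, 617, -1, 36, 17)]
229 [(322, 552, 8, 36, 34), (326, 508, -180, 186, 3), (330, 512, -202, 202, 4), (334, 531, -181, 181, 3), (338, 603, -5, 34, 16), (342, 612, -17, 41, 20)]
231 [(322, 548, -4, 37, 30), (326, 510, -174, 174, 4), (330, 512, -205, 197, 1), (334, 518, -219, 206, 1), (338, 600, -14, 33, 19), (342, 614, -11, 28, 17)]
233 [(322, 546, -12, 36, 22), (326, 507, -184, 175, 5), (330, 507, -220, 202, 4), (334, 517, -222, 202, 4), (338, 600, -12, 24, 15), (342, 615, -11, 19, 17)]
235 [(322, 544, -19, 33, 16), (326, 507, -183, 167, 4), (330, 505, -228, 202, 8), (334, 516, -226, 198, 4), (338, 601, -12, 15, 83), (342, 615, -9, 9, 11)]
237 [(322, 546, -12, 19, 108), (326, 508, -180, 157, 5), (330, 507, -220, 189, 4), (334, 517, -223, 189, 1), (338, 551, -157, 130, 147), (342, 569, -141, 113, 
[... 760 characters left out ...]
 -179, 112, 68), (342, 558, -175, 105, 25)]
249 [(322, 499, -172, 109, 72), (326, 508, -179, 113, 11), (330, 518, -187, 117, 2), (334, 535, -170, 99, 67), (338, 546, -174, 99, 0), (342, 558, -174, 97, -32)]
251 [(322, 498, -173, 103, -21), (326, 511, -172, 99, -74), (330, 558, -61, -3, -96), (334, 569, -69, 1, -111), (338, 582, -70, -1, -110), (342, 593, -76, 0, -105)]
253 [(322, 530, -65, -2, -101), (326, 542, -70, 0, -111), (330, 555, -71, -3, -111), (334, 566, -77, -1, -112), (338, 580, -77, -4, -112), (342, 591, -83, -2, -108)]
255 [(322, 528, -71, -4, -96), (326, 540, -75, -4, -112), (330, 552, -81, -3, -112), (334, 563, -86, 0, -111), (338, 575, -91, 0, -112), (342, 587, -95, 1, -114)]
```

View pics/s3z.png

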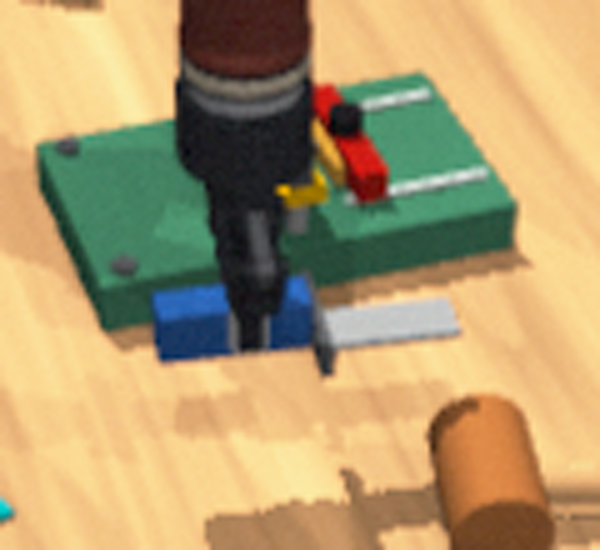

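```bash
cat > held.py <<'E'
from meas import *
def held(f,T):
    # gauge in tool frame: blade & handle
    P=cloud(f); Q=(P-T[:3,3])@T[:3,:3]   # tool coords, z down
    hsv=cv2.cvtColor(f["frame"],cv2.COLOR_BGR2HSV);H,S,V=[hsv[...,i].astype(int) for i in range(3)]
    x,y,z=[Q[...,i] for i in range(3)]
    m=(abs(y)<.035)&(z>.004)&(z<.022)&(x>.04)&(x<.14)&(S<60)
    out=[]
    for x0 in np.arange(.052,.13,.006):
        k=m&(abs(x-x0)<.003)
        if k.sum()<40: continue
        yy=y[k]; out.append((x0,np.percentile(yy,1),np.percentile(yy,99),np.median(z[k])))
    return np.array(out)
E
python3 - <<'E'
from held import *
s,T=pose();f=load("w3")
o=held(f,T);print((o*1000).round(1))
mid=(o[:,1]+o[:,2])/2;print("center fit",np.polyfit(o[:,0],mid,1),"z fit",np.polyfit(o[:,0],o[:,3],1))
P=cloud(f);Q=(P-T[:3,3])@T[:3,:3]
for v in range(184,226,3): print(v,(Q[v,240]*1000).round(1),(Q[v,320]*1000).round(1),(Q[v,400]*1000).round(1))
for n in("top0","top3"):
    g=load(n);P=cloud(g);hsv=cv2.cvtColor(g["frame"],cv2.COLOR_BGR2HSV);H,S=hsv[...,0],hsv[...,1]
    m=np.zeros(H.shape,bool);m[155:270,240:320]=1
    b=m&(H>60)&(H<95)&(S>60)&(P[...,2]>.03)&(P[...,2]<.05);c=m&(H>20)&(H<35)&(S>150)&(P[...,2]>.05)&(P[...,2]<.085)
    for k in(b,c):
        print(n,cv2.minAreaRect((P[k][:,:2]*1000).astype(np.float32)))
E
```

```text
[[ 52.  -15.2  16.1   8.2]
 [ 58.  -15.3  16.1   8.1]
 [ 64.  -15.1  16.3   8.2]
 [ 70.  -15.   16.1   8.2]
 [ 76.  -15.1  16.2   8.1]
 [ 82.  -15.   16.2   8.2]
 [ 88.  -15.   16.3   8.2]
 [ 94.  -14.9  16.4   8.1]
 [100.  -14.8  16.3   8.1]
 [106.  -14.9  16.3   8.2]
 [112.  -14.7  16.3   8.2]
 [118.  -14.8  16.3   8.2]]
center fit [0.00553816 0.00015294] z fit [0.0001239  0.00815082]
184 [ 40.  -55.9 112.1] [52.6 -0.   8. ] [ 40.   56.1 112.2]
187 [ 37.9 -56.2 112.6] [51.2 -0.   8.8] [ 37.9  56.2 112.1]
190 [ 35.7 -56.4 112.9] [50.1 -0.   7.9] [ 35.9  56.2 111.6]
193 [ 48.6 -33.2   9.7] [48.8 -0.   8.4] [48.4 33.5 11.3]
196 [ 48.6 -31.4   1.4] [48.5 -0.   2.5] [48.2 32.   4. ]
199 [ 48.6 -29.9  -5.4] [48.4 -0.  -4.1] [48.1 30.5 -2.7]
202 [ 47.2 -30.3  -3.9] [47.1 -0.  -3.2] [47.4 30.  -5.3]
205 [ 46.2 -30.2  -4.9] [46.2 -0.  -4.9] [46.4 29.8 -6.1]
208 [ 44.8 -30.5  -3.6] [45.  -0.  -4.6] [45.  30.3 -4.6]
211 [ 43.9 -30.4  -4.7] [43.8 -0.  -4.5] [44.  30.1 -5.6]
214 [ 42.9 -30.2  -5.5] [42.8 -0.  -5.2] [42.7 30.4 -4.6]
217 [ 41.4 -30.7  -4. ] [41.6 -0.  -4.8] [41.5 30.6 -4.3]
220 [ 14.2 -57.6 112.5] [40.6 -0.  -5.6] [40.1 30.8 -3.6]
223 [ 11.9 -57.8 112.6] [40.3 -0.  -9.5] [ 12.   57.9 112.3]
top0 ((611.0762329101562, 71.43435668945312), (286.2189025878906, 167.22959899902344), 1.2232592105865479)
top0 ((607.154296875, 71.36038208007812), (34.30768966674805, 148.80197143554688), 1.3416928052902222)
top3 ((611.6312255859375, 71.46759033203125), (287.04217529296875, 167.287841796875), 1.3326653242111206)
top3 ((606.9916381835938, 71.44747924804688), (34.10426330566406, 149.07595825195312), 1.3066065311431885)
```

View pics/top3.png

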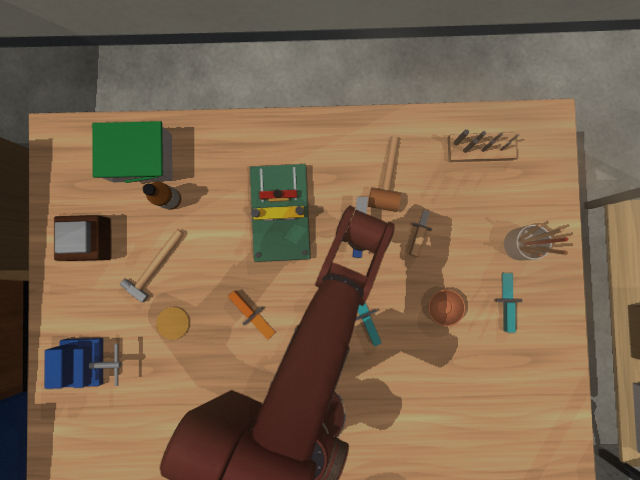

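Side and top views: the gauge is held level above the bench, the mallet hasn't moved, and the bed is unobstructed. Next I back off, swing over the bed, and look again.

```bash
python3 -m handwheel '-1 0 0 0 10; -3.5 0 0 0 10; -6.5 0 0 0 10; -9.5 -1 0 0 10; -12 -3 0 -0.01 10; -13 -5.5 0 -0.03 10; -13 -8.5 0 -0.05 10; -13 -11.5 0 -0.07 10; -13 -14.5 0 -0.09 10; -13 -17.5 0 -0.11 10; -13 -19.7 0 -0.13 10; -13 -21 0 -0.144 10; -13 -21.4 0 -0.144 10; -13 -21.4 0 -0.144 10; -13 -21.4 0 -0.144 10'
cat > rel.py <<'E'
import sys
from held import *
s,T=pose();f=snap("wrist",sys.argv[1]);print(s["time_s"],s["tcp_pos"],s["ft_force"].round(2),s["moment"].round(3),"yaw",np.degrees(np.arctan2(T[1,0],T[0,0])))
o=held(f,T)
if len(o)>2: print("center fit",np.polyfit(o[:,0],(o[:,1]+o[:,2])/2,1),"zfit",np.polyfit(o[:,0],o[:,3],1),o[-1])
E
python3 rel.py w4
```

```text
time_s: 5.62
tcp_pos: [0.4167, 0.0674, 0.1126]
orientation: [0.0, 1.0, 0.014, -0.001]
ft_force: [-0.2, 0.1, -3.1]
finger_gap: 0.293
5.6167 [0.41672691 0.06744001 0.1125896 ] [-0.22  0.05 -3.08] [-0.074  0.086 -0.003] yaw 1.6004876054865762
center fit [ 0.00426332 -0.00028903] zfit [0.0063928  0.01092867] [ 0.118      -0.0155458   0.01579211  0.01180476]
```

View pics/w4.png

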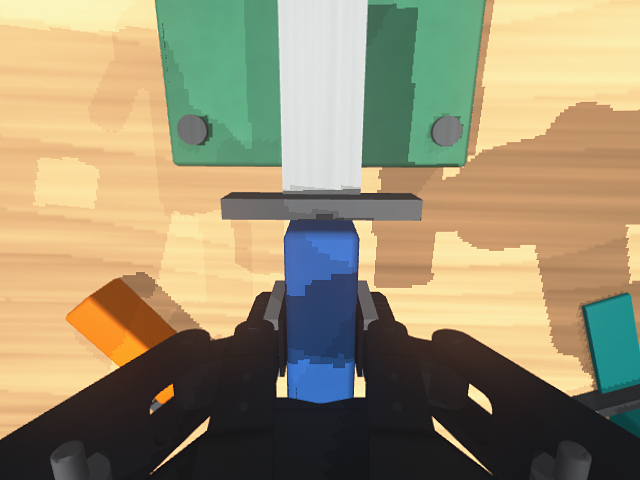

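```bash
cat > bed.py <<'E'
from held import *
def bed(f):
    P=cloud(f); W=f["W"]; hsv=cv2.cvtColor(f["frame"],cv2.COLOR_BGR2HSV);H,S=hsv[...,0],hsv[...,1]
    m=(H>60)&(H<95)&(S>50)&(abs(P[...,2]-.04)<.006)
    xs=P[...,0][m];ys=P[...,1][m];print("bed z",np.median(P[...,2][m]))
    E=[]
    for x0 in np.arange(xs.min()+.008,xs.max()-.003,.004):
        k=abs(xs-x0)<.002
        if k.sum()>30: E.append((x0,ys[k].min(),ys[k].max()))
    E=np.array(E);print((E*1000).round(1)[::3]);w=E[:,2]-E[:,1];k=w>.16
    if k.sum()>3:
        c=np.polyfit(E[k,0],(E[k,1]+E[k,2])/2,1);print("center line y=",c,"yaw deg",np.degrees(np.arctan(c[0])),"width",w[k].mean(),"y at mouth .5868:",np.polyval(c,.5868))
    print("front edge x: ",[ (y0,xs[abs(ys-y0)<.004].min().round(4)) for y0 in (.01,.03,.11,.13)])
E
python3 - <<'E'
from bed import *
f=load("w4");bed(f)
s,T=pose();P=cloud(f);Q=(P-f["W"][:3,3]*0-s["tcp_pos"])@T[:3,:3]
for v in (190,196,199,202,208,214): print(v,(Q[v,240]*1000).round(1),(Q[v,320]*1000).round(1),(Q[v,400]*1000).round(1))
print(s["tcp_pos"])
f=load("w1");
E
```

```text
bed z 0.038879376293757595
[[476.1 -13.4 153.9]
 [488.1 -13.4 154.5]
 [500.1 -13.3 154.5]
 [512.1 -12.7 154.8]
 [524.1 -12.8 154.9]
 [536.1 -12.5 155.5]
 [548.1 -12.1 155.8]]
center line y= [0.02357081 0.05897534] yaw deg 1.3502580749061197 width 0.16785892653156526 y at mouth .5868: 0.07280669597122102
front edge x:  [(0.01, np.float64(0.4709)), (0.03, np.float64(0.471)), (0.11, np.float64(0.4688)), (0.13, np.float64(0.4682))]
190 [ 33.3 -56.7 113. ] [47.9 -0.9 11.2] [ 33.3  54.8 113.5]
196 [ 46.5 -32.1   4. ] [46.2 -0.9  6.1] [46.1 30.9  6.8]
199 [ 46.3 -30.9  -1.9] [46.4 -0.9 -2. ] [46.  29.6  0.7]
202 [ 45.3 -30.8  -2.4] [45.1 -0.9 -1. ] [45.3 29.1 -2.1]
208 [ 42.9 -31.   -2. ] [42.6 -0.9 -0.2] [42.8 29.4 -1.1]
214 [ 40.7 -31.1  -2.3] [40.5 -0.9 -1.2] [40.7 29.3 -2.2]
[0.41697429 0.06714303 0.11275853]
```

Wrist view: the blade (280–365) lies over the bed's centre line, with the bed edges at 165 and 480. The offset is within about 1 mm, so I'll descend close to the bed and measure again.

```bash
python3 -m handwheel '0 0 0.5 0 10; 0 0 1.5 0 10; 0 0 2.5 0 10; 0 -0.05 3.5 0 10; 0 -0.05 4.2 0 10; 0 -0.05 4.6 0 10; 0 -0.05 4.8 0 10; 0 -0.05 4.8 0 10; 0 -0.05 4.8 0 10'
python3 rel.py w5
python3 - <<'E'
from bed import *
f=load("w5");bed(f)
f=snap("top","top5");cv2.imwrite("pics/top5z.png",cv2.resize(f["frame"][150:275,235:415],None,fx=4.4,fy=4.4,interpolation=cv2.INTER_CUBIC))
f=snap("side","side5");cv2.imwrite("pics/side5z.png",cv2.resize(f["frame"][170:270,270:400],None,fx=6,fy=6,interpolation=cv2.INTER_CUBIC))
E
```

```text
time_s: 6.42
tcp_pos: [0.4179, 0.0684, 0.0654]
orientation: [-0.0, 1.0, 0.014, 0.0]
ft_force: [-0.7, 0.7, -3.0]
finger_gap: 0.294
6.4167 [0.41792003 0.06842617 0.06537689] [-0.68  0.66 -3.  ] [ 0.007  0.096 -0.025] yaw 1.596582463341141
center fit [ 0.00445588 -0.00030224] zfit [0.00706873 0.01086438] [ 0.118      -0.01530542  0.01544383  0.01183653]
bed z 0.03887064972937074
[[475.8 -13.9 154.3]
 [487.8 -13.9 154.1]
 [499.8 -13.1 154.6]
 [511.8 -13.1 154.9]
 [523.8 -12.9 155.7]
 [535.8 -12.7 155.1]]
center line y= [0.02535747 0.05795875] yaw deg 1.4525645346253664 width 0.16826740711397709 y at mouth .5868: 0.07283850729263468
front edge x:  [(0.01, np.float64(0.4709)), (0.03, np.float64(0.4704)), (0.11, np.float64(0.4687)), (0.13, np.float64(0.4686))]
```

View pics/top5z.png

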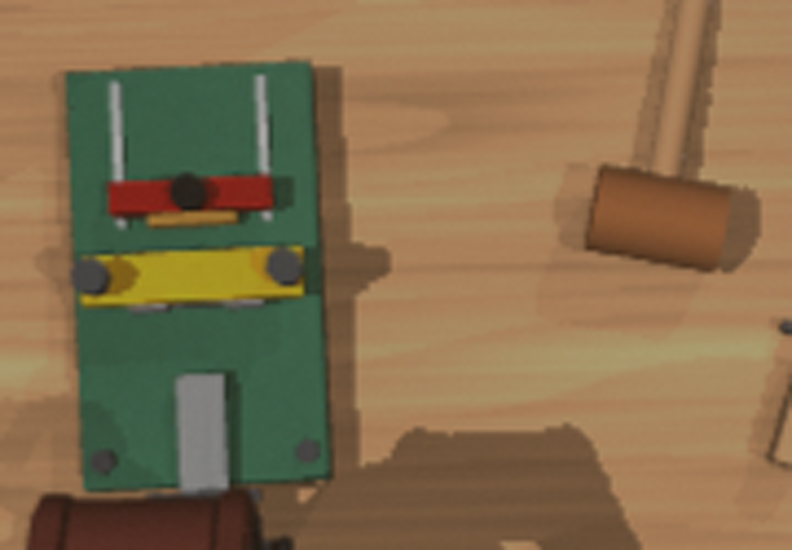

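View pics/side5z.png

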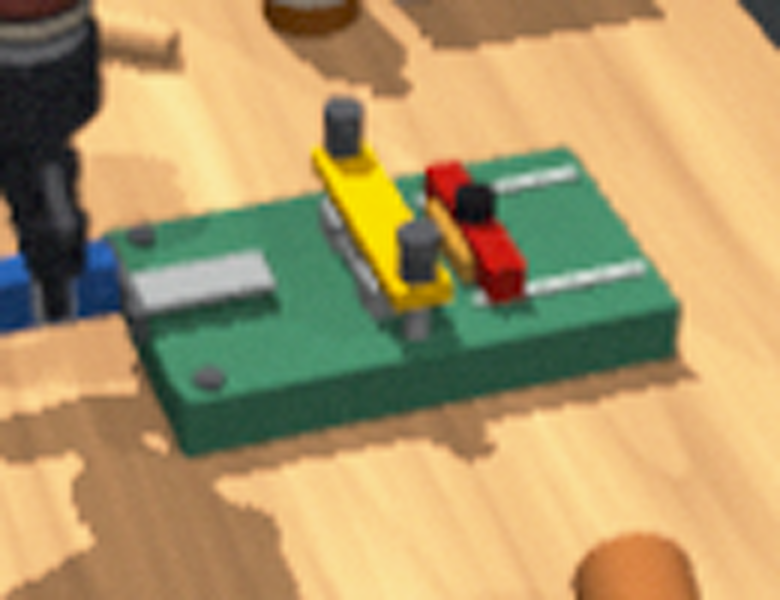

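View pics/w5.png

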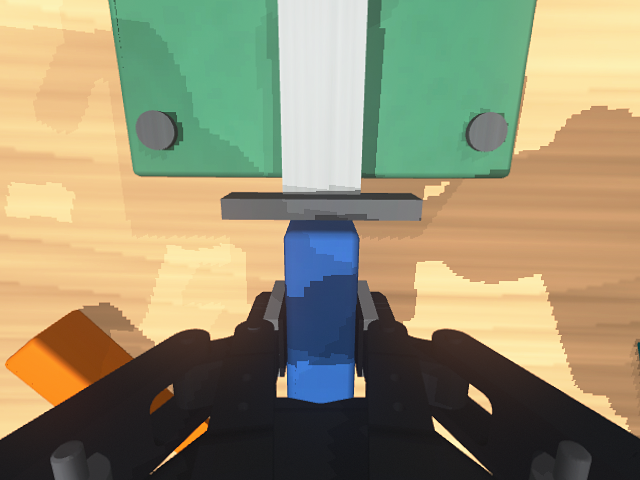

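Top view (zoomed): the blade (177–227, tip at y≈375) points between the two light cheeks at (150,305) and (245,302). The side view agrees. I'll compute the lateral offset numerically.

Run:
```python
from bed import *
f=load("top5");P=cloud(f);hsv=cv2.cvtColor(f["frame"],cv2.COLOR_BGR2HSV);H,S,V=[hsv[...,i].astype(int) for i in range(3)]
m=np.zeros(H.shape,bool);m[155:262,240:320]=1
b=m&(H>60)&(H<95)&(S>60)&(abs(P[...,2]-.04)<.008)
def line(k,a,bb,wmin):
    E=[]
    for x0 in np.arange(a,bb,.004):
        q=k&(abs(P[...,0]-x0)<.004); 
        if q.sum()>5: y=P[...,1][q]; E.append((x0,y.min(),y.max(),np.median(P[...,2][q])))
    E=np.array(E);E=E[(E[:,2]-E[:,1])>wmin];print((E*1000).round(1)[::2]);return np.polyfit(E[:,0],(E[:,1]+E[:,2])/2,1)
cb=line(b,.48,.74,.155)
bl=m&(S<50)&(V>90);bl[:, :272]=0;bl[:,292:]=0;bl[:235]=0;bl[262:]=0
# blade: left/right edges with subpixel gradient
bl&=abs(P[...,2]-.055)<.012
print(bl.sum());cg=line(bl,.49,.55,.02)
print("bed",cb,"blade",cg)
for x in(.5,.54,.587): print(x,np.polyval(cb,x),np.polyval(cg,x))
print("tip x",P[...,0][bl].max())
# cheeks
c=m&(S<60)&(V>110);c[:216]=0;c[222:]=0
q=P[c];print("cheeks",[(round(a,4),round(b_,4),round(z,3)) for a,b_,z in q])
s,T=pose();print(s["tcp_pos"])
```

```text
[[480.  -15.1 150.7  39. ]
 [488.  -14.9 150.1  39.5]
 [496.  -12.4 150.5  39. ]
 [504.  -12.7 150.8  38.8]
 [512.  -13.  150.   39.5]
 [520.  -12.9 150.3  38.5]
 [528.  -13.3 149.7  39.5]
 [536.  -13.4 152.2  38.7]
 [544.  -13.7 152.6  39. ]
 [552.  -13.7 152.   39. ]
 [560.  -11.1 152.6  39.7]
 [568.  -11.  151.9  39.4]
 [576.  -11.4 152.4  39.8]
 [584.  -11.5 152.   39.3]
 [592.  -12.1 151.9  39.1]
 [632.   -9.7 153.8  39.4]
 [640.   -9.9 154.3  39.7]
 [648.  -10.1 154.3  38.2]
 [656.  -10.3 153.1  39.7]
 [664.  -10.5 154.1  38.6]
 [672.  -10.7 153.4  38.8]
 [680.  -10.9 156.   39.4]
 [688.   -8.  155.4  40.1]
 [696.   -8.  155.4  39.4]
 [704.   -8.5 155.4  39.2]
 [712.   -8.2 155.2  39. ]
 [720.   -8.6 155.8  39.2]
 [728.   -8.8 155.6  38.7]
 [736.   -9.2 155.2  39.1]]
287
[[490.   52.3  86.3  54.2]
 [498.   54.9  85.8  53.3]
 [506.   55.4  86.2  54.6]
 [514.   54.6  84.6  54.6]
 [522.   54.4  85.   54.3]
 [530.   54.3  84.6  54.6]
 [538.   54.3  84.   54.2]]
bed [0.02281354 0.05711452] blade [-0.01331346  0.0765837 ]
0.5 0.06852128921995747 0.06992696777212186
0.54 0.06943383100115941 0.06939442938633102
0.587 0.07050606759407169 0.06876869678302679
tip x 0.541628222115281
cheeks [(np.float64(0.5905), np.float64(0.0407), np.float64(0.062)), (np.float64(0.5907), np.float64(0.038), np.float64(0.059)), (np.float64(0.5904), np.float64(0.0348), np.float64(0.061)), (np.float64(0.59), np.float64(0.0316), np.float64(0.064)), (np.float64(0.5907), np.float64(0.0292), np.float64(0.057)), (np.float64(0.5891), np.float64(0.1002), np.float64(0.062)), (np.float64(0.5891), np.float64(0.0973), np.float64(0.061)), (np.float64(0.5894), np.float64(0.0948), np.float64(0.057))]
[0.4182797  0.06846222 0.06585014]
```

```bash
python3 -m handwheel '0.5 0 0.1 0 10; 1.2 0 0.3 0 10; 1.9 0 0.5 0 10; 2.5 0.01 0.6 0 10; 2.8 0.01 0.6 0 10; 2.8 0.01 0.6 0 10; 2.8 0.01 0.6 0 10; 2.8 0.01 0.6 0 10'
python3 -m handwheel '0 0 0.1 0 10;0 0 0.1 0 10;0 0 0.1 0 10'
python3 -m handwheel '0 0 0.1 0 10;0 0 0.1 0 10;0 0 0.1 0 10'
```

```text
time_s: 7.23
tcp_pos: [0.4453, 0.0691, 0.0591]
orientation: [-0.0, 1.0, 0.014, -0.0]
ft_force: [0.3, -0.5, -2.0]
finger_gap: 0.297
time_s: 7.48
tcp_pos: [0.4453, 0.0691, 0.0582]
orientation: [-0.0, 1.0, 0.014, -0.0]
ft_force: [1.0, -0.7, -2.2]
finger_gap: 0.295
time_s: 7.73
tcp_pos: [0.4455, 0.0691, 0.0573]
orientation: [-0.0, 1.0, 0.014, -0.0]
ft_force: [0.1, 0.4, -2.4]
finger_gap: 0.298
```

```bash
for i in 1 2; do :; done; python3 -m handwheel '0 0 0.05 0 10;0 0 0.1 0 10;0 0 0.1 0 10;0 0 0.1 0 10'
python3 -m handwheel '0 0 0.05 0 10;0 0 0.05 0 10;0 0 0.05 0 10'
python3 -m handwheel '0 0 0.05 0 10;0 0 0.05 0 10;0 0 0.05 0 10'
```

```text
time_s: 8.07
tcp_pos: [0.4456, 0.0691, 0.0562]
orientation: [-0.0, 1.0, 0.014, -0.0]
ft_force: [0.0, 0.7, -2.6]
finger_gap: 0.297
time_s: 8.32
tcp_pos: [0.4456, 0.0691, 0.0558]
orientation: [-0.0, 1.0, 0.014, -0.0]
ft_force: [0.5, 0.8, -3.0]
finger_gap: 0.293
time_s: 8.57
tcp_pos: [0.4458, 0.0691, 0.0554]
orientation: [-0.0, 1.0, 0.014, 0.0]
ft_force: [-0.5, 0.0, -2.6]
finger_gap: 0.295
```

```bash
python3 -m handwheel '0 0 0.05 0 10;0 0 0.05 0 10;0 0 0.05 0 10'
python3 -m handwheel '0 0 0.05 0 10;0 0 0.05 0 10;0 0 0.05 0 10'
python3 rel.py w6
python3 - <<'E'
from bed import *
f=load("w6");bed(f)
f=snap("side","side6");cv2.imwrite("pics/side6z.png",cv2.resize(f["frame"][170:270,270:400],None,fx=6,fy=6,interpolation=cv2.INTER_CUBIC))
E
```

```text
time_s: 8.82
tcp_pos: [0.4458, 0.0691, 0.0551]
orientation: [0.0, 1.0, 0.014, 0.0]
ft_force: [0.1, 0.5, 1.3]
finger_gap: 0.298
time_s: 9.07
tcp_pos: [0.4459, 0.0691, 0.055]
orientation: [0.0, 1.0, 0.014, -0.0]
ft_force: [-3.2, -0.4, 5.6]
finger_gap: 0.295
9.0667 [0.44585735 0.06910123 0.05503381] [-3.25 -0.36  5.63] [-0.087  0.306  0.001] yaw 1.5987971011896698
center fit [ 0.00770269 -0.00050355] zfit [0.00312222 0.01087782] [ 0.118      -0.0164009   0.01706851  0.01141489]
bed z 0.03889888984379372
[[476.1 -13.5 154.2]
 [488.1 -13.6 154.4]
 [500.1 -13.6 154.6]
 [512.1 -13.3 155.2]
 [524.1 -12.7 155.4]
 [536.1 -12.7 155.3]
 [548.1 -12.4 156.5]
 [560.1 -12.2 156.3]]
center line y= [0.02366564 0.05882272] yaw deg 1.3556881213503618 width 0.16841850695756724 y at mouth .5868: 0.07270971515865068
front edge x:  [(0.01, np.float64(0.4714)), (0.03, np.float64(0.4708)), (0.11, np.float64(0.4692)), (0.13, np.float64(0.4685))]
```

View pics/side6z.png

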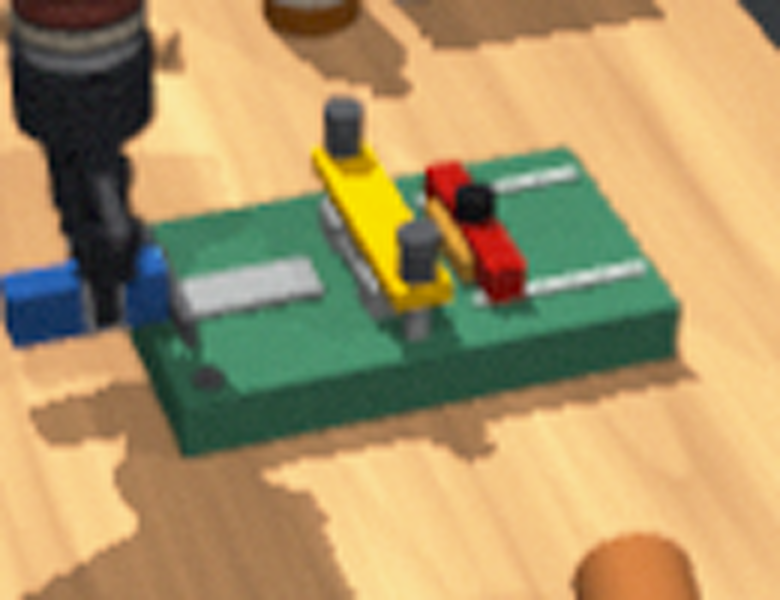

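View pics/w6.png

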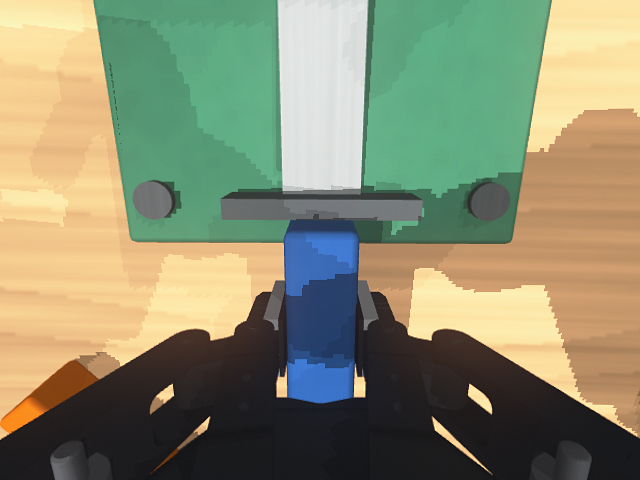

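The blade is down flat (net about 8 N), so I'll ease off half a millimetre and slide in.

```bash
python3 -m handwheel '0 0 -0.04 0 10; 0.05 0 -0.04 0 10; 0.15 0 -0.04 0 10; 0.3 0 -0.04 0 10; 0.45 0 -0.04 0 10; 0.6 0 -0.04 0 10; 0.75 0 -0.04 0 10; 0.9 0 -0.04 0 10; 1.05 0.01 -0.04 0 10; 1.2 0.01 -0.04 0 10; 1.35 0.01 -0.04 0 10; 1.45 0.01 -0.04 0 10; 1.5 0.01 -0.04 0 10; 1.5 0.01 -0.04 0 10'
python3 rel.py w7
python3 - <<'E'
from bed import *
f=snap("side","side7");cv2.imwrite("pics/side7z.png",cv2.resize(f["frame"][170:270,270:400],None,fx=6,fy=6,interpolation=cv2.INTER_CUBIC))
f=snap("top","top7");cv2.imwrite("pics/top7z.png",cv2.resize(f["frame"][160:270,235:325],None,fx=5.4,fy=5.4,interpolation=cv2.INTER_CUBIC))
E
```

```text
time_s: 10.33
tcp_pos: [0.4604, 0.0694, 0.055]
orientation: [0.0, 1.0, 0.014, -0.001]
ft_force: [-4.5, 0.7, 5.6]
finger_gap: 0.295
10.3333 [0.46044422 0.06935911 0.05501507] [-4.48  0.7   5.59] [-0.095  0.409 -0.032] yaw 1.5959891971853748
center fit [ 0.00707914 -0.00042837] zfit [0.00398723 0.0107535 ] [ 0.118      -0.01637474  0.0169951   0.0115133 ]
```

View pics/side7z.png

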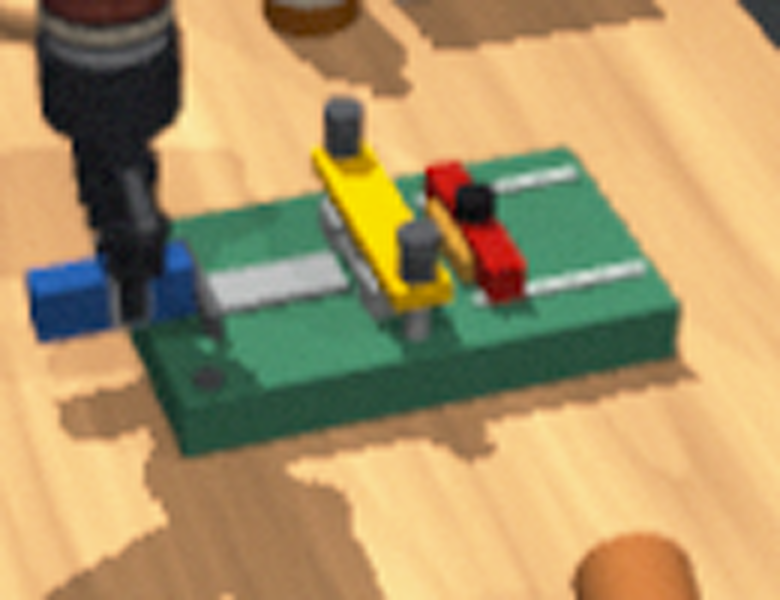

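View pics/top7z.png

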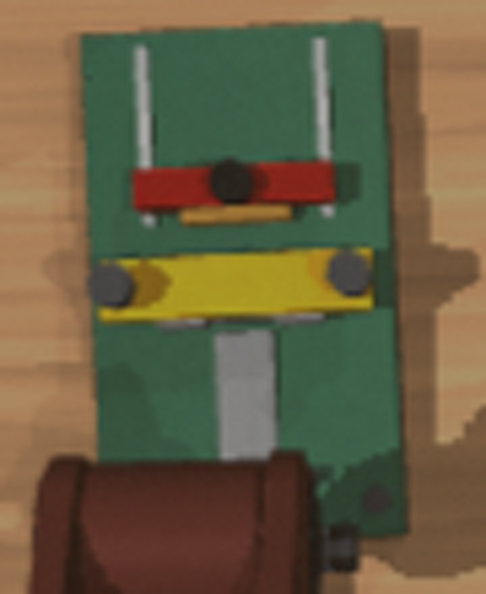

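View pics/w7.png

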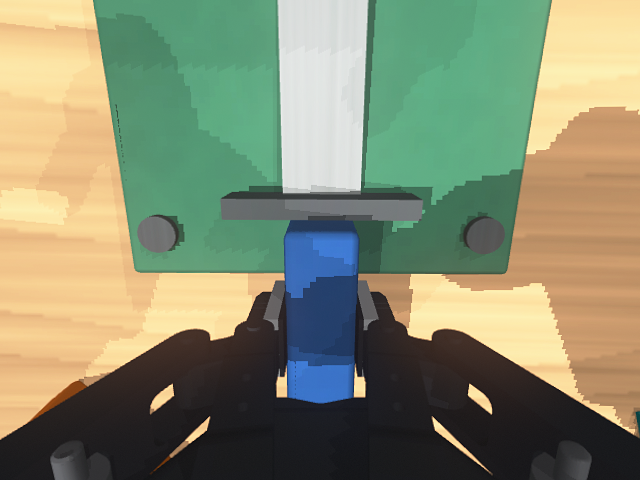

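Side and top views: the tip (zoomed top at 246,330) is just at the cheek fronts and centred between them (inner edges about 207 and 277). I'll go on into the ramp gently.

```bash
python3 -m handwheel '0.05 0 -0.03 0 10; 0.15 0 -0.04 0 10; 0.25 0 -0.04 0 10; 0.35 0 -0.04 0 10; 0.45 0 -0.04 0 10; 0.55 0 -0.04 0 10; 0.65 0 -0.04 0 10; 0.75 0 -0.04 0 10; 0.8 0 -0.04 0 10'
python3 -m handwheel '0.1 0 0 0 10; 0.2 0 0 0 10; 0.3 0 0 0 10; 0.4 0 0 0 10; 0.5 0 0 0 10; 0.5 0 0 0 10'
python3 -m handwheel '0.1 0 0 0 10; 0.2 0 0 0 10; 0.3 0 0 0 10; 0.4 0 0 0 10; 0.5 0 0 0 10; 0.5 0 0 0 10'
```

```text
time_s: 11.23
tcp_pos: [0.4689, 0.0696, 0.055]
orientation: [-0.0, 1.0, 0.014, 0.0]
ft_force: [-2.5, -0.1, 1.4]
finger_gap: 0.292
time_s: 11.73
tcp_pos: [0.4741, 0.0698, 0.0551]
orientation: [-0.0, 1.0, 0.014, 0.0]
ft_force: [-0.6, 0.7, -0.2]
finger_gap: 0.294
time_s: 12.23
tcp_pos: [0.4756, 0.0698, 0.0551]
orientation: [0.0, 1.0, 0.014, -0.004]
ft_force: [-12.7, 0.6, 10.9]
finger_gap: 0.291
```

```bash
python3 rel.py w8; python3 rel.py w8b
python3 - <<'E'
from bed import *
f=snap("side","side8");cv2.imwrite("pics/side8z.png",cv2.resize(f["frame"][170:270,270:400],None,fx=6,fy=6,interpolation=cv2.INTER_CUBIC))
s,T=pose();print(T.round(4))
E
```

```text
12.2333 [0.47564915 0.06984561 0.0550546 ] [-12.66   0.56  10.87] [-0.265  1.077 -0.096] yaw 1.612550090270134
center fit [ 0.00428028 -0.00021839] zfit [-0.00170971  0.01066378] [ 0.118      -0.0199958   0.02054187  0.01090011]
12.2833 [0.4756288  0.06985033 0.05504925] [-12.33  -0.73  11.28] [-0.223  1.085 -0.076] yaw 1.613985682650209
center fit [ 0.00348671 -0.00015108] zfit [-0.00158899  0.01067995] [ 0.118      -0.01996086  0.0203973   0.01091621]
[[ 9.996e-01  2.810e-02 -7.400e-03  4.757e-01]
 [ 2.810e-02 -9.996e-01 -4.000e-04  6.990e-02]
 [-7.400e-03  2.000e-04 -1.000e+00  5.500e-02]
 [ 0.000e+00  0.000e+00  0.000e+00  1.000e+00]]
```

View pics/side8z.png

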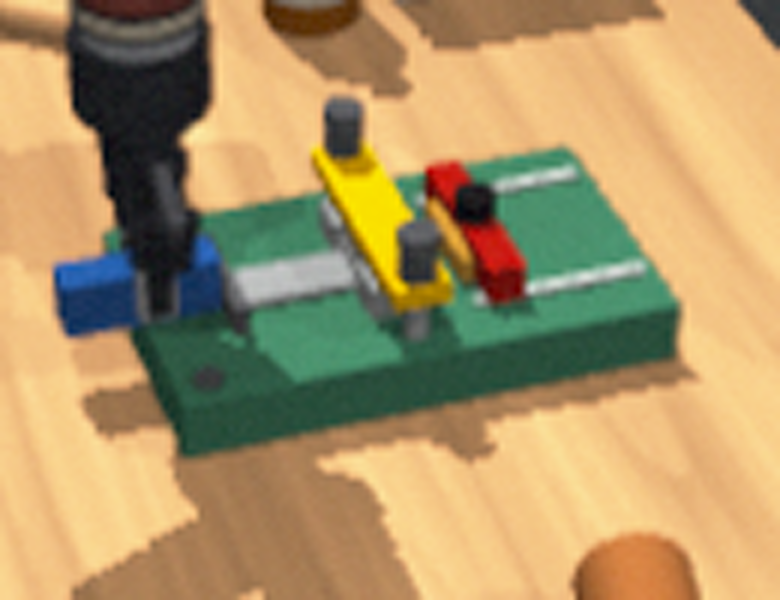

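View pics/w8.png

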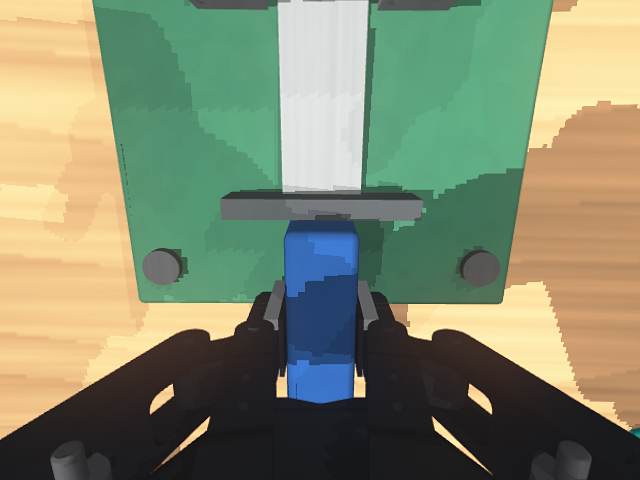

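Wrist view: the cheek ends are visible at (235,3) and (420,3) on either side of the blade (279–368), so the tip is inside the gap and on the ramp. The force is 12 N in x and 11 N in z, so I'm pressing down too hard. I'll unload z and then continue.

```bash
python3 -m handwheel '0 0 -0.05 0 10; 0 0 -0.1 0 10; 0 0 -0.1 0 10; 0 0 -0.1 0 10'
python3 -m handwheel '0.05 0 -0.02 0 10; 0.1 0 -0.04 0 10; 0.15 0 -0.05 0 10; 0.2 0 -0.05 0 10; 0.2 0 -0.05 0 10'
```

```text
time_s: 12.72
tcp_pos: [0.4758, 0.0698, 0.0552]
orientation: [0.0, 1.0, 0.014, -0.003]
ft_force: [-7.2, -0.5, 4.3]
finger_gap: 0.299
time_s: 13.13
tcp_pos: [0.4775, 0.07, 0.0554]
orientation: [0.0, 1.0, 0.014, -0.004]
ft_force: [-7.6, -0.5, 3.7]
finger_gap: 0.293
```

```bash
python3 -m handwheel '0.1 0 -0.02 0 10; 0.2 0 -0.03 0 10; 0.3 0 -0.04 0 10; 0.4 0 -0.05 0 10; 0.4 0 -0.05 0 10; 0.4 0 -0.05 0 10'
python3 -m handwheel '0.1 0 0 0 10; 0.2 0 -0.01 0 10; 0.3 0 -0.02 0 10; 0.4 0 -0.02 0 10; 0.4 0 -0.02 0 10'
```

```text
time_s: 13.63
tcp_pos: [0.4813, 0.0701, 0.0557]
orientation: [-0.0, 1.0, 0.014, -0.004]
ft_force: [-7.1, -0.5, 2.1]
finger_gap: 0.294
time_s: 14.05
tcp_pos: [0.4852, 0.0702, 0.0559]
orientation: [-0.0, 1.0, 0.014, -0.004]
ft_force: [-5.1, 0.5, 0.9]
finger_gap: 0.294
```

```bash
python3 -m handwheel '0.1 0 0.02 0 10; 0.2 0 0.03 0 10; 0.3 0 0.03 0 10; 0.4 0 0.03 0 10; 0.5 0 0.03 0 10; 0.5 0 0.03 0 10'
python3 rel.py w9
python3 - <<'E'
from bed import *
f=snap("side","side9");cv2.imwrite("pics/side9z.png",cv2.resize(f["frame"][170:270,270:400],None,fx=6,fy=6,interpolation=cv2.INTER_CUBIC))
f=snap("top","top9");cv2.imwrite("pics/top9z.png",cv2.resize(f["frame"][160:270,235:325],None,fx=5.4,fy=5.4,interpolation=cv2.INTER_CUBIC))
s,T=pose();f=load("w9");P=cloud(f);Q=P
for u in (321,):
  for v in range(5,190,20): print(v,(P[v,u-8:u+8].reshape(-1,3).mean(0)*1000).round(2))
print(T[2].round(4))
E
```

```text
time_s: 14.55
tcp_pos: [0.4911, 0.0704, 0.0557]
orientation: [-0.0, 1.0, 0.014, -0.003]
ft_force: [-5.5, 0.3, -0.8]
finger_gap: 0.291
14.55 [0.4910616  0.0703693  0.05570106] [-5.48  0.26 -0.8 ] [-0.025  0.591 -0.026] yaw 1.6067473810345865
center fit [ 0.00397049 -0.00025513] zfit [-0.00457655  0.01142094] [ 0.1        -0.03392439  0.03384615  0.01054989]
5 [594.01  73.65  79.27]
25 [592.2   73.6   68.29]
45 [590.99  73.56  49.39]
65 [585.53  73.41  44.1 ]
85 [nan nan nan]
105 [571.67  73.01  43.98]
125 [564.38  72.81  44.32]
145 [556.87  72.59  44.21]
165 [549.1   72.38  43.97]
185 [541.13  72.15  44.33]
[-5.70e-03 -2.00e-04 -1.00e+00  5.57e-02]
```

View pics/side9z.png

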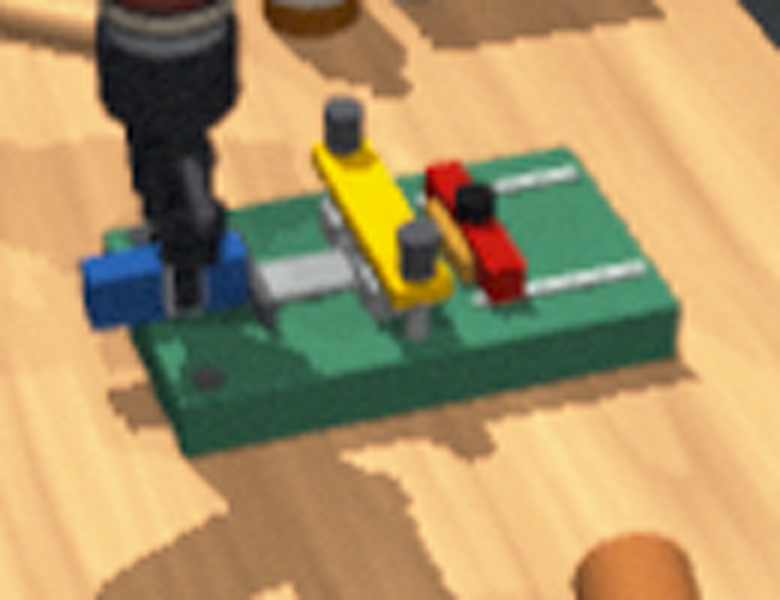

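View pics/top9z.png

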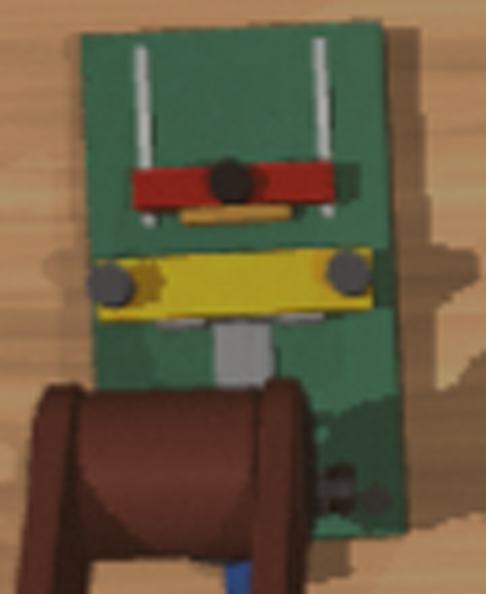

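View pics/w9.png

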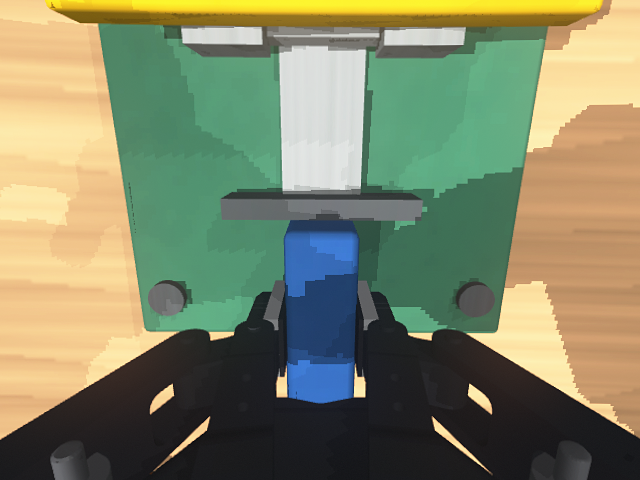

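The side, top and wrist views agree. The blade is flat (top at 44 mm along its length), under the bar and centred between the cheek inner edges (273/378 against a blade at 280–367). I'll continue slowly toward the pad.

```bash
python3 -m handwheel '0.1 0 0 0 10; 0.2 0 0 0 10; 0.3 0 0 0 10; 0.4 0 0 0 10; 0.5 0 0 0 10; 0.6 0 0 0 10; 0.7 0.01 0 0 10; 0.8 0.01 0 0 10; 0.8 0.01 0 0 10'
python3 -m handwheel '0.1 0 0 0 10; 0.2 0 0 0 10; 0.3 0 0 0 10; 0.4 0 0 0 10; 0.5 0 0 0 10; 0.5 0 0 0 10'
python3 -m handwheel '0.1 0 0 0 10; 0.2 0 0 0 10; 0.3 0 0 0 10; 0.4 0 0 0 10; 0.4 0 0 0 10'
```

```text
time_s: 15.45
tcp_pos: [0.4991, 0.0705, 0.0557]
orientation: [-0.0, 1.0, 0.014, -0.003]
ft_force: [-6.5, -0.5, -0.1]
finger_gap: 0.294
time_s: 15.95
tcp_pos: [0.5041, 0.0706, 0.0557]
orientation: [-0.0, 1.0, 0.014, -0.003]
ft_force: [-4.5, 0.5, 0.4]
finger_gap: 0.295
time_s: 16.37
tcp_pos: [0.5081, 0.0707, 0.0557]
orientation: [-0.0, 1.0, 0.014, -0.003]
ft_force: [-4.5, -0.4, -0.2]
finger_gap: 0.297
```

```bash
python3 -m handwheel '0.08 0 0 0 10; 0.16 0 0 0 10; 0.24 0 0 0 10; 0.32 0 0 0 10; 0.4 0 0 0 10; 0.4 0 0 0 10'
python3 -m handwheel '0.08 0 0 0 10; 0.16 0 0 0 10; 0.24 0 0 0 10; 0.32 0 0 0 10; 0.4 0 0 0 10; 0.4 0 0 0 10'
python3 -m handwheel '0.06 0 0 0 10; 0.12 0 0 0 10; 0.18 0 0 0 10; 0.24 0 0 0 10; 0.3 0 0 0 10; 0.3 0 0 0 10'
```

```text
time_s: 16.87
tcp_pos: [0.5121, 0.0708, 0.0556]
orientation: [-0.0, 1.0, 0.014, -0.003]
ft_force: [-5.7, -0.6, 0.2]
finger_gap: 0.295
time_s: 17.37
tcp_pos: [0.5161, 0.071, 0.0556]
orientation: [-0.0, 1.0, 0.014, -0.003]
ft_force: [-5.1, -0.5, -0.0]
finger_gap: 0.294
time_s: 17.87
tcp_pos: [0.519, 0.071, 0.0556]
orientation: [-0.0, 1.0, 0.014, -0.003]
ft_force: [-5.1, -0.0, -0.9]
finger_gap: 0.292
```

```bash
python3 -m handwheel '0.06 0 0 0 10; 0.12 0 0 0 10; 0.18 0 0 0 10; 0.24 0 0 0 10; 0.3 0 0 0 10; 0.3 0 0 0 10'
python3 - <<'E'
from bed import *
f=snap("side","side10");cv2.imwrite("pics/side10z.png",cv2.resize(f["frame"][170:270,270:400],None,fx=6,fy=6,interpolation=cv2.INTER_CUBIC))
f=snap("top","top10");cv2.imwrite("pics/top10z.png",cv2.resize(f["frame"][160:270,235:325],None,fx=5.4,fy=5.4,interpolation=cv2.INTER_CUBIC))
E
```

```text
time_s: 18.37
tcp_pos: [0.5206, 0.0711, 0.0555]
orientation: [0.0, 1.0, 0.014, -0.005]
ft_force: [-8.9, -0.3, 4.0]
finger_gap: 0.292
```

View pics/side10z.png

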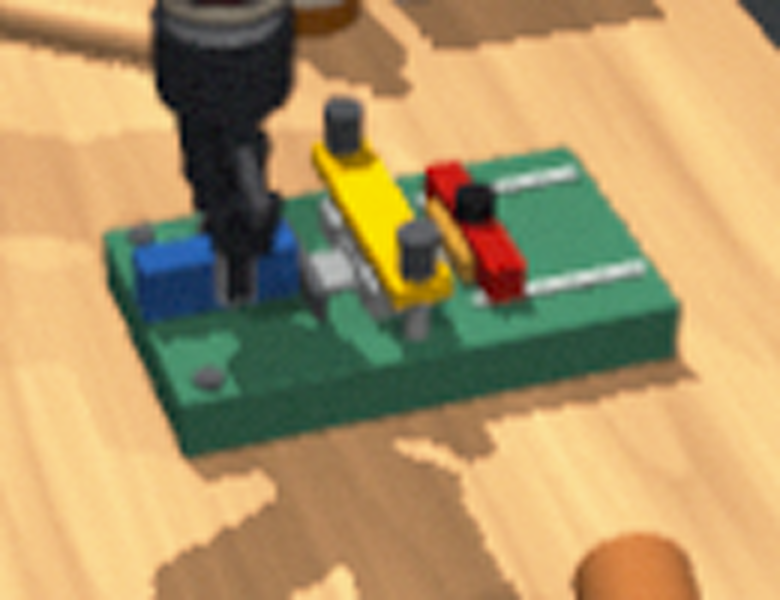

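View pics/top10z.png

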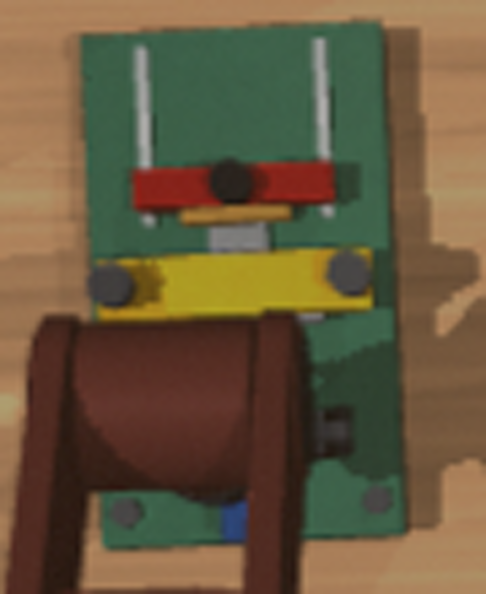

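Top view (zoomed): the blade has come through the bar and touches the brass pad at (238,218). Force rose to 9 N, so this is first contact. Full travel should be about 8 mm more.

```bash
python3 -m handwheel '0.05 0 -0.01 0 10; 0.1 0 -0.02 0 10; 0.15 0 -0.03 0 10; 0.2 0 -0.03 0 10; 0.2 0 -0.03 0 10'
python3 -m handwheel '0.05 0 0 0 10; 0.1 0 0 0 10; 0.15 0 0 0 10; 0.2 0 0 0 10; 0.2 0 0 0 10'
python3 -m handwheel '0.05 0 0 0 10; 0.1 0 0 0 10; 0.15 0 0 0 10; 0.2 0 0 0 10; 0.2 0 0 0 10'
```

```text
time_s: 18.88
tcp_pos: [0.521, 0.071, 0.0552]
orientation: [0.0, 1.0, 0.014, -0.006]
ft_force: [-12.4, -0.7, 4.4]
finger_gap: 0.294
time_s: 19.3
tcp_pos: [0.5227, 0.071, 0.0552]
orientation: [0.0, 1.0, 0.014, -0.007]
ft_force: [-13.0, -0.9, 4.8]
finger_gap: 0.292
time_s: 19.72
tcp_pos: [0.5248, 0.0711, 0.0552]
orientation: [0.0, 1.0, 0.014, -0.007]
ft_force: [-12.5, -0.9, 4.7]
finger_gap: 0.292
```

```bash
python3 -m handwheel '0.05 0 0 0 10; 0.1 0 0 0 10; 0.15 0 0 0 10; 0.2 0 0 0 10; 0.2 0 0 0 10'
python3 -m handwheel '0.05 0 0 0 10; 0.1 0 0 0 10; 0.1 0 0 0 10'
python3 -m handwheel '0.05 0 0 0 10; 0.1 0 0 0 10; 0.1 0 0 0 10'
```

```text
time_s: 20.13
tcp_pos: [0.5267, 0.0711, 0.0552]
orientation: [0.0, 1.0, 0.014, -0.007]
ft_force: [-13.5, -1.0, 4.9]
finger_gap: 0.295
time_s: 20.38
tcp_pos: [0.5277, 0.0712, 0.0551]
orientation: [0.0, 1.0, 0.014, -0.007]
ft_force: [-12.8, -2.0, 4.0]
finger_gap: 0.296
time_s: 20.63
tcp_pos: [0.5285, 0.0712, 0.0551]
orientation: [0.0, 1.0, 0.014, -0.007]
ft_force: [-14.1, -2.0, 5.7]
finger_gap: 0.289
```

```bash
python3 -m handwheel '0.05 0 0 0 10; 0.1 0 0 0 10; 0.1 0 0 0 10'
python3 -m handwheel '0.05 0 0 0 10; 0.1 0 0 0 10; 0.1 0 0 0 10'
```

```text
time_s: 20.88
tcp_pos: [0.5285, 0.0712, 0.055]
orientation: [0.0, 1.0, 0.014, -0.008]
ft_force: [-16.1, -1.5, 6.8]
finger_gap: 0.294
time_s: 21.13
tcp_pos: [0.5285, 0.0712, 0.055]
orientation: [0.0, 1.0, 0.014, -0.01]
ft_force: [-18.0, -1.5, 11.0]
finger_gap: 0.295
```

```bash
python3 -m handwheel '0.05 0 -0.03 0 10; 0.1 0 -0.05 0 10; 0.15 0 -0.05 0 10; 0.15 0 -0.05 0 10'
python3 rel.py w11
python3 - <<'E'
from bed import *
f=snap("side","side11");cv2.imwrite("pics/side11z.png",cv2.resize(f["frame"][170:270,270:400],None,fx=6,fy=6,interpolation=cv2.INTER_CUBIC))
f=snap("top","top11");cv2.imwrite("pics/top11z.png",cv2.resize(f["frame"][160:270,235:325],None,fx=5.4,fy=5.4,interpolation=cv2.INTER_CUBIC))
E
```

```text
time_s: 21.47
tcp_pos: [0.5285, 0.0712, 0.055]
orientation: [0.0, 1.0, 0.014, -0.011]
ft_force: [-18.6, -3.1, 9.8]
finger_gap: 0.295
21.4667 [0.52854326 0.07120405 0.05500701] [-18.61  -3.07   9.84] [-0.183  2.59  -0.167] yaw 1.5985448197388101
center fit [ 0.00371163 -0.00025277] zfit [-0.01790966  0.01061894] [ 0.112      -0.01638404  0.01671474  0.00868271]
```

View pics/side11z.png

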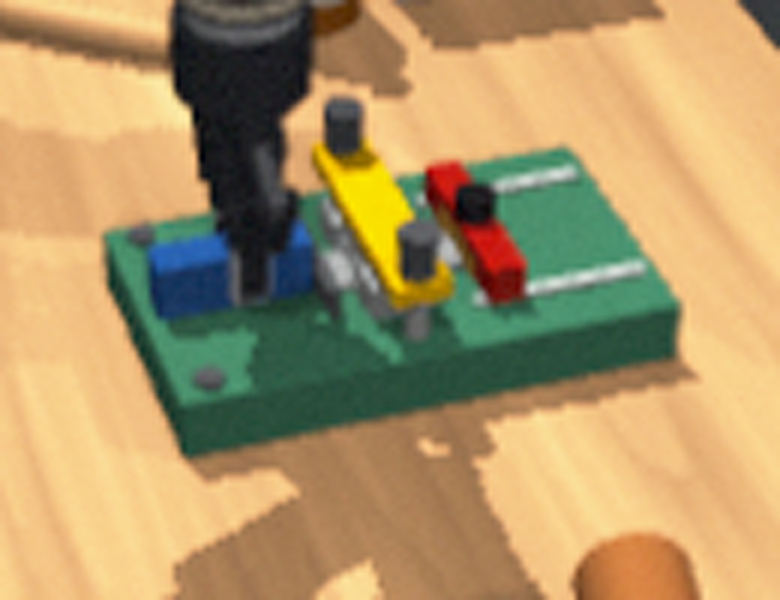

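View pics/top11z.png

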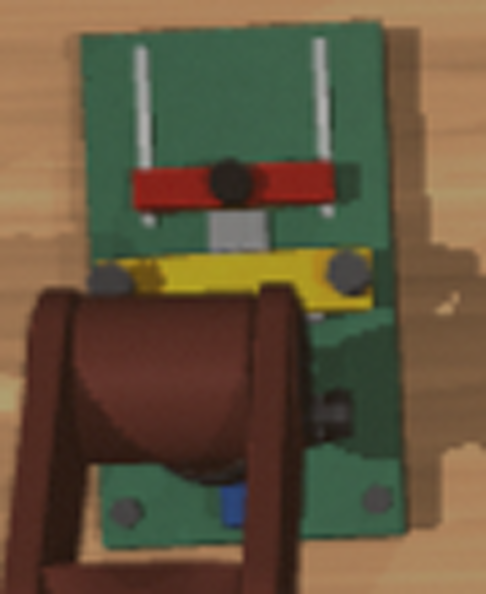

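View pics/w11.png

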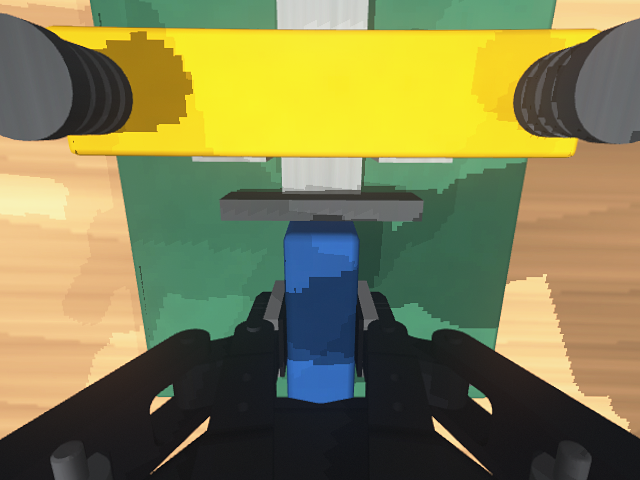

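The pad is fully in: the brass is no longer visible in front of the red stop in the top view. Position held at x=0.5285 while the force rose to 18 N. I'll unload the push before letting go.

```bash
python3 -m handwheel '-0.08 0 0 0 10; -0.16 0 0 0 10; -0.22 0 0 0 10; -0.25 0 0 0 10; -0.25 0 0 0 10'
python3 -m handwheel '-0.05 0 0 0 10; -0.1 0 0 0 10; -0.1 0 0 0 10'
```

```text
time_s: 22.03
tcp_pos: [0.5286, 0.0712, 0.055]
orientation: [0.0, 1.0, 0.014, -0.008]
ft_force: [-12.4, -1.7, 3.3]
finger_gap: 0.294
time_s: 22.28
tcp_pos: [0.5286, 0.0712, 0.055]
orientation: [0.0, 1.0, 0.014, -0.007]
ft_force: [-9.5, -1.1, 0.9]
finger_gap: 0.297
```

```bash
python3 -m handwheel '-0.06 0 0.01 0 10; -0.12 0 0.02 0 10; -0.16 0 0.02 0 10; -0.16 0 0.02 0 10'
```

```text
time_s: 22.62
tcp_pos: [0.5286, 0.0712, 0.055]
orientation: [0.0, 1.0, 0.014, -0.005]
ft_force: [-5.7, -1.3, -3.5]
finger_gap: 0.294
```

```bash
python3 -m handwheel '-0.03 0 0.03 0 10; -0.05 0 0.04 0 29; -0.05 0 0.04 0 34; -0.05 0 0.04 0 45; -0.05 0 0.04 0 60; -0.05 0 0.04 0 60; -0.05 0 0.04 0 60'
python3 rel.py w12
```

```text
time_s: 23.2
tcp_pos: [0.5338, 0.0713, 0.058]
orientation: [-0.0, 1.0, 0.014, 0.001]
ft_force: [0.7, -0.4, 0.3]
finger_gap: 0.598
23.2 [0.53375816 0.0712938  0.05797729] [ 0.69 -0.44  0.33] [ 0.004  0.007 -0.032] yaw 1.591627574899083
center fit [ 0.00498147 -0.00025215] zfit [0.00585874 0.01375931] [ 0.118      -0.01635625  0.01668924  0.01451497]
```

View pics/w12.png

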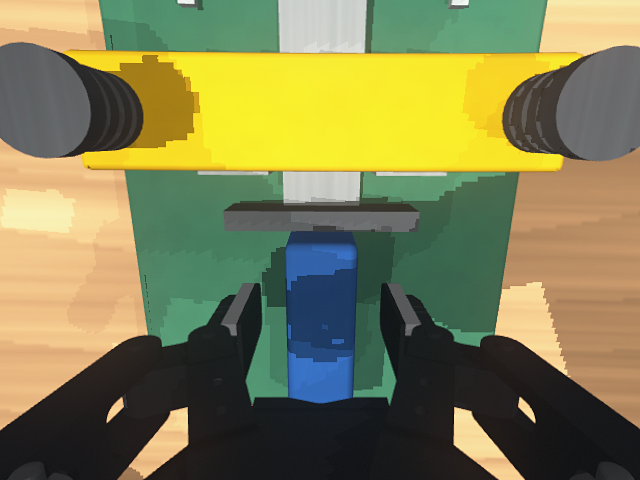

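Wrist view: the jaws are clear of the handle on both sides (260 and 385 against 287–356), and the gauge lies straight under the bar. I'll raise straight up and check.

```bash
python3 -m handwheel '0 0 -0.5 0 60; 0 0 -1.5 0 60; 0 0 -3 0 60; 0 0 -5 0 60; -1 0 -7 0 60; -3 0 -9 0 60; -5.5 0 -11 0 60; -8 0 -13 0 60; -10 0 -14 0 60; -11 0 -14.5 0 60; -11 0 -14.5 0 60; -11 0 -14.5 0 60'
python3 rel.py w13
python3 - <<'E'
from bed import *
f=snap("side","side13");cv2.imwrite("pics/side13z.png",cv2.resize(f["frame"][170:270,270:400],None,fx=6,fy=6,interpolation=cv2.INTER_CUBIC))
f=snap("top","top13");cv2.imwrite("pics/top13z.png",cv2.resize(f["frame"][160:270,235:325],None,fx=5.4,fy=5.4,interpolation=cv2.INTER_CUBIC))
E
```

```text
time_s: 24.25
tcp_pos: [0.4231, 0.0683, 0.2034]
orientation: [0.0, 1.0, 0.014, 0.002]
ft_force: [0.3, 0.1, -0.1]
finger_gap: 0.6
24.25 [0.42312701 0.06827762 0.2034489 ] [ 0.33  0.11 -0.06] [ 0.024  0.01  -0.033] yaw 1.5974210006308138
```

View pics/side13z.png

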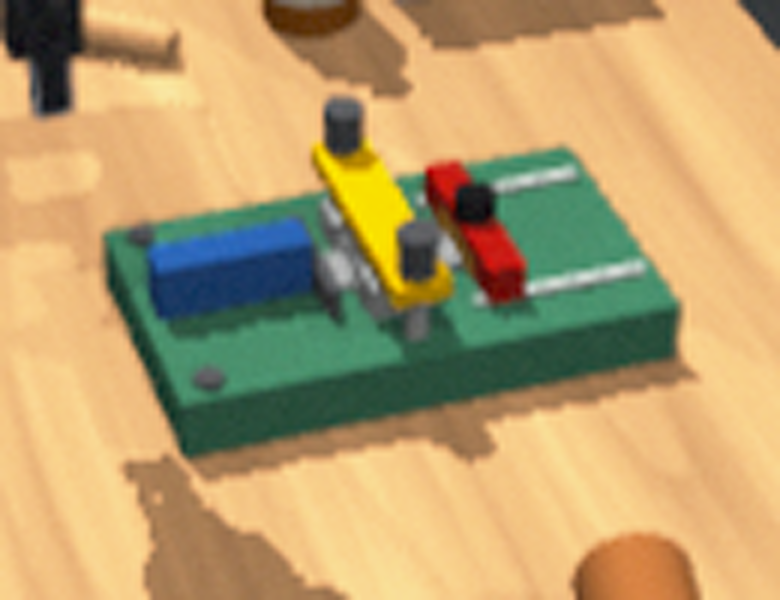

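View pics/top13z.png

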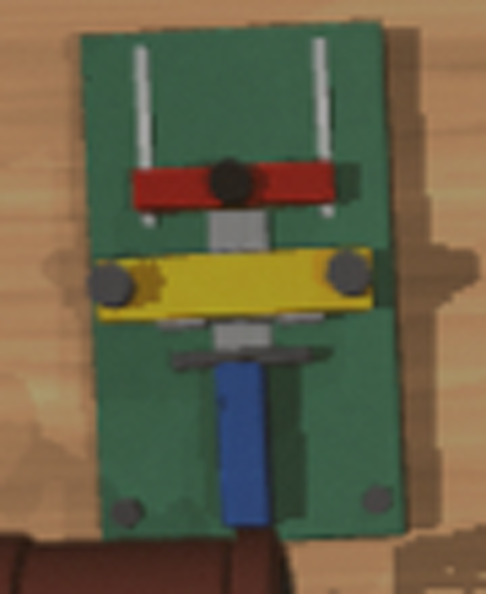

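View pics/w13.png

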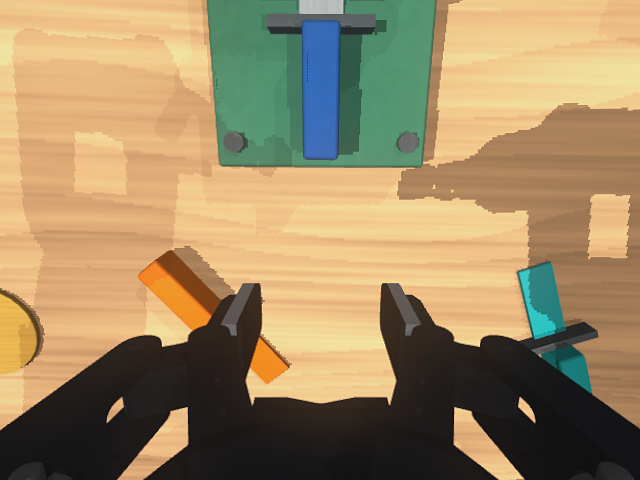

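The gauge is clamped under the bar and straight, its tip against the flush pad, and the robot is clear of it. I'll compare the scene once more with the first picture and hand in.

Run:
```python
from bed import *
a=load("top0");b=load("top13");Z=abs(a["z_map"]-b["z_map"])
for n,(u0,u1,v0,v1) in dict(bottle=(140,182,178,212),hammer=(118,188,226,304),mallet=(366,408,134,214),dish=(428,468,286,328),blank=(154,192,304,342),other=(408,434,206,260),stop=(258,302,164,203)).items():
    print(n,(Z[v0:v1,u0:u1]>.015).sum())
f=snap("wrist","w14");print(gauge(f,.065,.09)[:4])
print(bot.job_done())
```

```text
bottle 8
hammer 55
mallet 52
dish 15
blank 16
other 13
stop 37
(array([0.52207977, 0.07132689]), 1.2392873764038086, (89.26809692382812, 25.468900680541992), np.float64(0.07473235147751423))
the job is handed in; nothing more can be done
None
```

I laid the gauge's blade flat on the bed and slid it straight in under the yellow bar until it came up solid against the stop. I then let go and backed the arm away; the job went in at about 24 s.

- **By feel:** the ramp peaked at about 12.7 N because I was pressing down too hard, so I eased that off. Sliding under the bar took about 5 N and moving the pad about 13 N. After 8 mm of pad travel the tool stopped dead at x = 0.5285 m. The push rose to about 18.6 N with no further movement, and I took most of it off before opening the jaws.
- **Final position:** the last views show the gauge straight under the bar (1.24° against the bed's 1.3°), with its handle top at 74.7 mm, so lying flat. No brass shows in front of the red stop.
- **On release:** the unloaded arm moved forward about 5 mm with the jaws open. The gauge did not visibly move.
- **Other objects:** the before/after depth comparison was not clean. Between 8 and 55 pixels differed around each object, most at the hammer (55) and mallet (52), and 37 at the stop, where the pad and blade moved. The robot did not touch the bystanders, and I saw none displaced in the pictures I viewed, so I take this as edge noise. I did not look closer at the hammer or mallet before handing in.

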